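# Send a sprayed block down the drying rail

### The arm

A 7-joint arm with a two-finger parallel gripper is mounted at the origin on a cart in front of the work surface, level with it; the furniture and walls round the work are solid. World frame = base frame: x ahead of the robot, y to its left, z up, the work surface at z = 0. Lengths are in m, angles in degrees, forces in N, time in s.
With the tool pointing down it reaches from about 0.35 to 0.9 m from the base axis. Payload 7.2 kg.
Tool frame: the origin (TCP) lies at the very end of the fingers, on their centre line; the grasp point (between the pads) lies 19 mm behind it; z points along the fingers, x is the direction in which the jaws open and shut, and the axes are right-handed (so a half turn about z gives the same grasp; the last joint's range is limited). The gripper opens to 85 mm and grips with 20 to 120 N. Pads are 22 mm wide; open, the fingers measure 114 mm over their backs; the gripper's body (76 mm by 85 mm) begins 54 mm behind the grasp point. The pads swing forward as they close: fully open they stand 13 mm farther back than shut.
Start: joints at [70.405, 23.554, -0.728, 91.456, 0.321, 64.991, -4.71], TCP at [0.169, -0.602, 0.231] pointing down, gripper open.
Joint ranges: [-169.25, 169.25], [-16.82, 113.86], [-84.01, 82.57], [7.8, 145.47], [-59.2, 239.2], [7.22, 106.19], [-163.78, 163.78]. Speed limits (degrees/s): [136.94, 136.94, 172.46, 172.46, 180, 180, 180].

### API

Orientations are given as [roll, pitch, yaw] about the fixed x, y, z axes, in that order (R = Rz(yaw) Ry(pitch) Rx(roll)).
In Python, from cell import * gives the robot as it stands. The module is installed in compiled form; this text tells all that it offers. Calls block until the motion is done:
- move_to(position, orientation): joint-space move of the TCP to a pose.
- movel(position, rotation=None, max_speed=0.15, until_force=None): straight line of the TCP; rotation=None keeps the orientation; max_speed is the mean speed in m/s. With until_force (N) it stops when the force on the tool has changed by that much, and returns True; else False.
- set_joints(angles): joint-space move.
- open_jaws() and close(force=None): open the fingers fully, or close them until they stop; force is the grip in N (None keeps the last).
- wait(seconds).
- ik(position, orientation): joint angles nearest the present ones, or None.
- sense(): the state.
- snapshot(name): name is "scene" or "top"; returns a dict with "pixels" (480x640x3 uint8, red, green, blue), "vertical_fov" (degrees; the focal length in pixels is half the picture's height over the tangent of half this angle, whatever the lens; pixels are square), "cx", "cy" (the principal point, pixels), "rvec" (rotation vector, rad) and "tvec" (3), from world to camera coordinates, as OpenCV has them. Camera axes: x right, y down, z forward; pixel columns grow to the right and rows downward; lengths in m; the calibration is good to about 2 mm. A picture is of the moment at which its call begins. There is no depth.
A pose or a line that the arm cannot do raises IKError and nothing moves.
- close_job(): hands the job in, once; it reports no verdict.
The state is a dict: "clock": time; "joint_positions": joint angles; "dq": joint speeds; "effort": joint torques, N m; "tcp_pos": TCP position; "ee_rot": TCP orientation; "wrist_force": force on the tool from outside, world axes, zero at the start; "wrist_torque": the same for the moment, N m; "opening": finger opening in m.
Only numpy, scipy, OpenCV 4.12 (cv2) and the standard library are available. Lean on these libraries where they do the work, as an engineer would, in place of code of your own. Each camera call takes 0.05 s, during which the arm holds its last target.

### The job

Push the red-knobbed stop bolt fully home across the low end of the sloped drying rail. Then take the yellow roller carrier with its freshly sprayed block by the red grip tab from the leaning rest, hook both wheels onto the upper half of the rail and let go, so that it rolls down by itself and comes to rest against the bolt. Do not touch the wet block, do not push the carrier down the rail or touch it again, and leave the other things on the benches where they are.

Things in the scene. Friction and masses are not known exactly. Their poses are not given: they have to be found in the camera images.
- rail: Sloped rail (fixed): steel bar on edge, 6 mm thick (x), 14 mm high. Origin: middle of the bar's top edge, 140 mm above the bench. y points up the slope (8 degrees) along the bar, x level across it, away from the robot, z square to the top edge. Clear from y = -170 to +190 mm; a post under each end. Bolt guide at the low end (x -20 to -48, y -139 to -190 mm) rises to z = 27 mm.
- rail_load (a point): A good loading place: point on the rail's top edge in its upper half (rail y = +90 mm), same axes as the rail. A carrier seated here has its axle centre 11 mm above this point along z and its y and z axes along the rail's. Nothing stands over the rail.
- rail_stop (a point): Point on the rail's top edge (rail y = -110 mm), same axes as the rail: the carrier's axle centre stands 11 mm above it when the carrier rests against the closed bolt.
- bolt_knob (a point): Centre of the stop bolt's upright red knob: a cylinder 16 mm across, 32 mm tall along the rail's z. The bolt's 10 mm rod lies 30 mm below this point. Free on all sides; when home, the guide block begins 12 mm beyond the knob's surface, lower than the knob.
- stop_bolt (a joint): Travel of the stop bolt in m: 0 = drawn back towards the robot (rail end open), 0.040 = fully home at its limit, the rod across the rail. Going home, the knob moves along the rail's +x. About 2 N of friction; it stays where it is left.
- carrier_tab (a point): Centre of the red grip tab on top of the carrier, a plate 14 mm thick (x), 28 mm wide (y), 42 mm high (z). Axes are the carrier's: z up, x along the wheel axles, y the rolling direction. Below the tab's foot (21 mm below this point) is the bridge. At the start the carrier leans in its rest, z tilted 28 degrees from vertical, top towards the robot. About 0.3 kg, balanced under the tab.
- carrier_axle (a point): Centre between the two axles, 45 mm below carrier_tab along the carrier's z, same axes. Wheels at y = +22 and -22 mm: hubs of 11 mm radius, 14 mm wide, between flanges of 16 mm radius (outer faces x = +11 and -11 mm), so the 6 mm bar has 4 mm play each side. The wheels turn freely; let go on the rail, it rolls down at about 0.3 m/s.
- carrier: Yellow roller carrier, origin at carrier_axle. Seen along y an open C: bridge z 18 to 22 mm, back strap on the -x side (x -30 to -34 mm) down to a foot (z -86 to -90 mm, x -34 to +32 mm) with the block. The bar enters the gap between flanges (z -16 mm) and block top (z -52 mm) from the open +x side: move it, about 14 mm above its seat, along the rail's +x over the bar, then lower it.
- wet_block: Bored pine block 79 x 49 x 34 mm (long side along y) with wet blue paint on top, fixed on the carrier's foot; origin at the centre of its underside. Not to be touched.
- lean_rest: Wooden rest (fixed), 125 x 80 mm on the bench, holding the carrier: a back plate tilted 28 degrees behind the strap, a ledge under the foot, two low cheeks 3 mm beside the foot. Draw the carrier out along its own z; after 70 mm it is clear. Origin on the bench, 160 mm below the axle centre at the start; x points away from the robot.
- clip_tin: bystander: closed grey steel tin, 94 x 121 x 42 mm, origin under its centre
- scraper: bystander: filling knife with a wooden handle, 60 x 196 x 13 mm, lying behind the rail
- blue_block_a: bystander: pine block 48 x 81 x 34 mm with blue top, origin under its centre
- plain_block: bystander: unpainted pine block 48 x 80 x 34 mm, origin under its centre

How it is judged (in metres and radians):
On the way, in this order (a step that is already met when the one before it is completed fails the run):
1. the stop bolt is fully home while the carrier is not yet on the rail (value of joint stop_bolt above 0.036 m and not (contact force between carrier and rail above 0.2 N)), for 0.2 s.
2. the carrier's wheels stand on the upper half of the rail (x of carrier_axle in the frame of rail between -0.007 and 0.007 m and z of carrier_axle in the frame of rail between 0.006 and 0.017 m and y of carrier_axle in the frame of rail between 0 and 0.17 m and contact force between carrier and rail above 0.8 N), for 0.1 s.
At the end, for the whole second after the job is handed in: The bolt is home (travel over 36 of 40 mm); the carrier hangs on the rail by both wheels, axle centre within 7 mm of the bar's middle plane and 6 to 17 mm above its top edge, within 0.15 rad of the rail's axes, resting against the bolt (axle centre 101 to 118 mm below the rail's middle), at rest (x of carrier_axle in the frame of rail between -0.007 and 0.007 m and z of carrier_axle in the frame of rail between 0.006 and 0.017 m and y of carrier_axle in the frame of rail between -0.118 and -0.101 m and angle between the z axis of carrier and the z axis of rail, either way round below 0.15 rad and angle between the y axis of carrier and the y axis of rail, either way round below 0.15 rad and value of joint stop_bolt above 0.036 m and contact force between carrier and rail above 0.8 N and linear speed of carrier below 0.02 m/s); the robot touches nothing.
It fails at once if the wet block is touched by the gripper or arm (contact force between any of the fingers, the arm and wet_block above 0.5 N).
It fails at once if the carrier is pushed or touched on the lower half of the rail (x of carrier_axle in the frame of rail between -0.007 and 0.007 m and z of carrier_axle in the frame of rail between 0.006 and 0.017 m and y of carrier_axle in the frame of rail between -0.13 and -0.02 m and contact force between any of the fingers, the arm and carrier above 0.3 N).
It fails at once if a bystander is moved by more than 30 mm (distance of any of clip_tin, scraper, blue_block_a, plain_block from where it was at the start of the episode above 0.03 m).
It also fails if it takes over 56 s, if anything falls off the work surface, if the arm or the gripper's body presses on something with over 40 N, if the wrist force passes 120 N, or if a joint passes its speed limit or range.

## Working session

There is one attempt and no reset: what is moved stays moved. The work goes in short steps, each a Python script; the robot and the scene stay as the last script left them, time stands still between calls to the robot, and variables do not carry over. Pictures are saved under pics/ and viewed, and the job is handed in when it is done.

```bash
mkdir -p pics; ls; python3 - <<'E'
from cell import *
import cv2,pickle
for n in("scene","top"):
    s=snapshot(n); cv2.imwrite(f"pics/{n}0.png",s["pixels"][:,:,::-1]); pickle.dump(s,open(f"{n}0.pkl","wb"))
    print(n,{k:v for k,v in s.items() if k!="pixels"})
print(sense())
E
```

```text
pics
scene {'vertical_fov': 47.73118252921865, 'cx': 322.6285252934582, 'cy': 238.18095725766182, 'rvec': array([ 1.34134695, -2.05982176,  0.99432692]), 'tvec': array([0.35023648, 0.41426251, 0.67828819])}
top {'vertical_fov': 50.888666766232475, 'cx': 306.98964987673025, 'cy': 239.498087504945, 'rvec': array([ 2.16485454, -2.20913587,  0.07557878]), 'tvec': array([0.13676624, 0.57234938, 1.27469136])}
{'clock': 0.1, 'joint_positions': array([70.40464767, 23.59645066, -0.72994367, 91.49873734,  0.32116455,
       64.99132034, -4.71052888]), 'dq': array([ 0.04023021, -0.14229136, -0.05655077, -0.04647073, -0.0986453 ,
        0.00402745,  0.06913078]), 'effort': array([ 1.89603103e-03, -6.01831841e+01,  6.83898255e-01, -3.00089300e+01,
        1.40655442e-02,  6.43199484e-03, -3.41768342e-06]), 'tcp_pos': array([ 0.16885306, -0.60129239,  0.23052966]), 'ee_rot': array([ 1.79994392e+02,  8.42779307e-02, -7.43100585e+01]), 'wrist_force': array([0.26832061, 0.0253749 , 0.37947787]), 'wrist_torque': array([-0.02367831, -0.01249353,  0.02356394]), 'opening': 0.08554566583472306}
```

View pics/scene0.png

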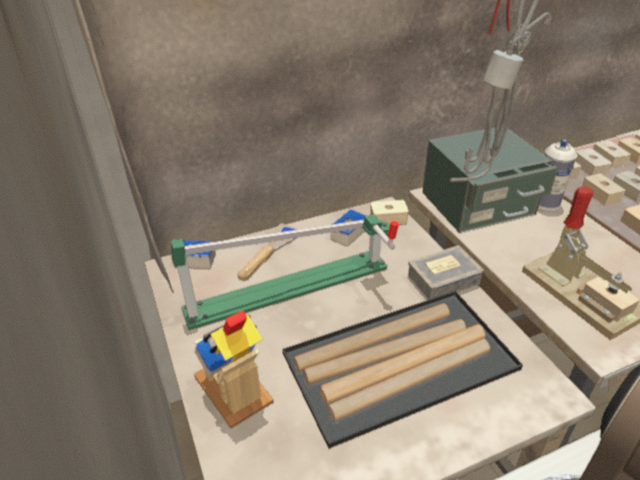

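View pics/top0.png

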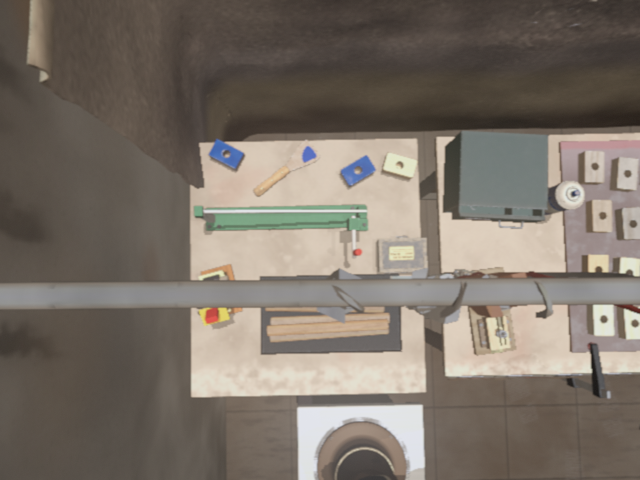

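```bash
cat > h.py <<'E'
import numpy as np,cv2,pickle
def K(s):
    f=240/np.tan(np.radians(s["vertical_fov"]/2)); return np.array([[f,0,s["cx"]],[0,f,s["cy"]],[0,0,1]])
def ray(s,u,v):
    R=cv2.Rodrigues(s["rvec"])[0]; c=-R.T@s["tvec"]; d=R.T@np.linalg.inv(K(s))@np.array([u,v,1.]); return c,d/np.linalg.norm(d)
def plane(s,u,v,z):
    c,d=ray(s,u,v); return c+d*(z-c[2])/d[2]
def tri(s1,p1,s2,p2):
    c1,d1=ray(s1,*p1);c2,d2=ray(s2,*p2)
    A=np.stack([d1,-d2],1); t=np.linalg.lstsq(A,c2-c1,rcond=None)[0]
    a=c1+t[0]*d1;b=c2+t[1]*d2; return (a+b)/2,np.linalg.norm(a-b)
def proj(s,P):
    return cv2.projectPoints(np.atleast_2d(np.asarray(P,float)),s["rvec"],s["tvec"],K(s),None)[0].reshape(-1,2)
def crop(s,u0,v0,u1,v1,k,fn):
    cv2.imwrite(fn,cv2.resize(s["pixels"][v0:v1,u0:u1,::-1],None,fx=k,fy=k,interpolation=cv2.INTER_CUBIC))
E
python3 - <<'E'
from h import *
S=pickle.load(open("scene0.pkl","rb"));T=pickle.load(open("top0.pkl","rb"))
for s in(S,T): print(ray(s,320,240))
crop(S,160,200,420,420,3,"pics/sc.png"); crop(T,185,190,385,340,4,"pics/tc.png")
for n,s in(("S",S),("T",T)):
    hsv=cv2.cvtColor(s["pixels"],cv2.COLOR_RGB2HSV)
    m=(((hsv[...,0]<6)|(hsv[...,0]>174))&(hsv[...,1]>190)&(hsv[...,2]>90)).astype(np.uint8)
    k,l,st,c=cv2.connectedComponentsWithStats(m)
    for i in range(1,k):
        if st[i,4]>8: print(n,st[i],c[i])
E
```

```text
(array([-0.11656628,  0.42626516,  0.74770596]), array([ 0.72273762, -0.30495258, -0.62020501]))
(array([0.48678385, 0.12715394, 1.31072507]), array([ 0.06662569, -0.02730548, -0.99740435]))
S [573 201   5   4   9] [575.         202.33333333]
S [566 212  10  13  35] [570.65714286 218.6       ]
S [389 222   9  16  97] [392.53608247 229.65979381]
S [224 316  22  19 173] [233.45086705 325.89595376]
```

View pics/sc.png

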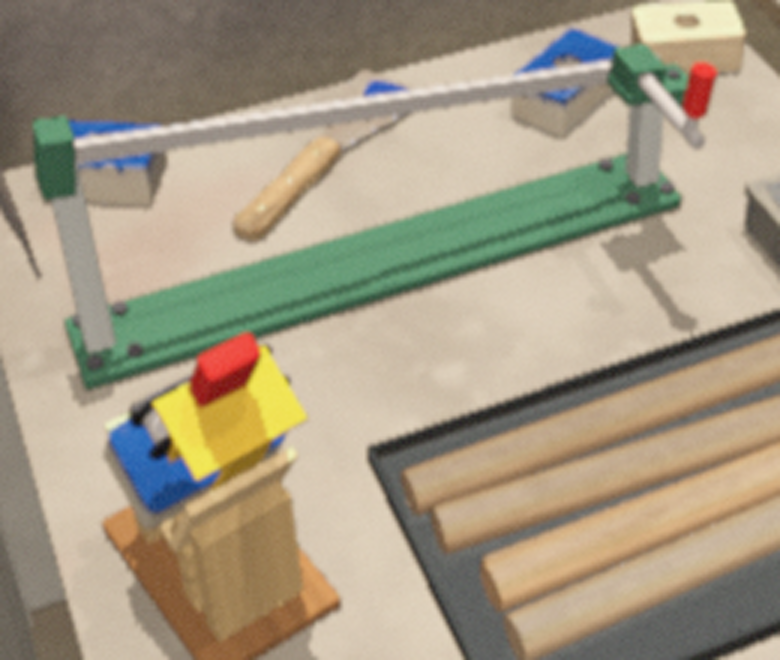

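View pics/tc.png

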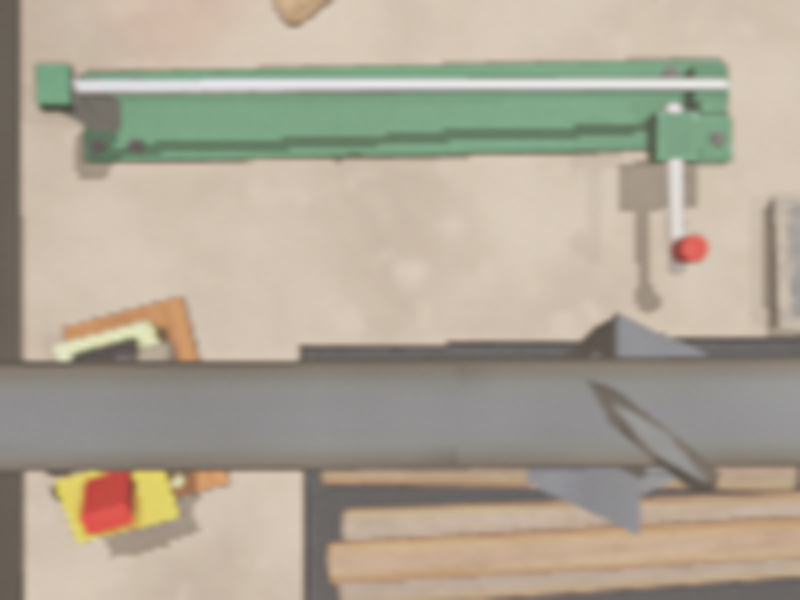

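```bash
python3 - <<'E'
from h import *
S=pickle.load(open("scene0.pkl","rb"));T=pickle.load(open("top0.pkl","rb"))
P=[[.169,-.602,.231],[.169,-.602,.35],[.169,-.602,.45],[0,0,.3],[0,0,0]]
print(proj(S,P),proj(T,P))
print("knob top-ish", tri(S,(392.5,224),T,(358,252)))
# knob: centroid
print("knobS at .13",plane(S,392.5,229.7,.137),plane(T,358,252.3,.15))
# can in scene: points along the ray
c,d=ray(S,505,70)
for t in(.5,.8,1,1.2,1.5): p=c+d*t; print(p,proj(T,[p]))
# bottom of the strands
c,d=ray(S,470,178)
for t in(.5,.8,1,1.2,1.5): p=c+d*t; print(p,proj(T,[p]))
# beam y=308,281 at heights
for z in(.3,.6,.8,1.0): print(z,plane(T,320,281,z),plane(T,320,308,z),plane(T,10,295,z))
for s in (S,T):
  print(proj(s,[[x,y,0] for x in(.3,.8) for y in(.4,-.1)]))
crop(T,185,120,445,260,3,"pics/tc2.png"); crop(S,360,200,420,250,12,"pics/sc2.png"); crop(T,185,250,265,340,8,"pics/tc3.png");crop(S,190,300,280,420,6,"pics/sc3.png")
E
```

```text
[[857.12660968 228.3801285 ]
 [907.361265   161.60224788]
 [957.6255964   94.7849183 ]
 [705.18683641 434.40842685]
 [602.73485101 569.49295641]] [[657.98283253 418.92923204]
 [702.42095416 437.27757089]
 [749.49807861 456.71554442]
 [377.74549154 524.91556934]
 [361.11188821 465.99279374]]
knob top-ish (array([0.53412529, 0.01244867, 0.17981443]), np.float64(0.0020427263533946017))
knobS at .13 [ 0.56813432 -0.00900741  0.137     ] [0.53417067 0.0085257  0.15      ]
[0.23020532 0.10938459 0.57642793] [[323.09946196 455.08450448]]
[ 0.43826828 -0.08074375  0.47366112] [[433.50029444 300.88462215]]
[ 0.57697692 -0.20749597  0.40514991] [[491.33106622 220.11079099]]
[ 0.71568556 -0.3342482   0.33663869] [[540.03160434 152.08940856]]
[ 0.92374852 -0.52437654  0.23387188] [[600.19228023  68.06133618]]
[0.20792323 0.1445033  0.49213443] [[299.50482333 450.91849703]]
[ 0.40261694 -0.02455382  0.3387915 ] [[387.14989973 316.48718818]]
[ 0.53241274 -0.13725856  0.23656289] [[430.49771277 249.99967419]]
[ 0.66220855 -0.24996331  0.13433428] [[465.73194034 195.95689707]]
[ 0.85690225 -0.41902043 -0.01900865] [[507.73997216 131.52435926]]
0.3 [0.47225073 0.10129006 0.3       ] [0.4187119 0.1024687 0.3      ] [0.45695861 0.71966456 0.3       ]
0.6 [0.4765644  0.10896689 0.6       ] [0.43891678 0.10979569 0.6       ] [0.46581124 0.54379756 0.6       ]
0.8 [0.47944018 0.11408478 0.8       ] [0.45238671 0.11468035 0.8       ] [0.47171299 0.4265529  0.8       ]
1.0 [0.48231597 0.11920266 1.        ] [0.46585664 0.11956501 1.        ] [0.47761474 0.30930823 1.        ]
[[226.63611335 482.14614195]
 [511.04488729 367.00783132]
 [161.30647145 269.38448808]
 [373.76288507 212.19660705]]
[[202.08094606 349.066716  ]
 [396.82039865 345.06940133]
 [200.92767394 156.9013444 ]
 [390.67524396 153.11838133]]
```

View pics/sc2.png

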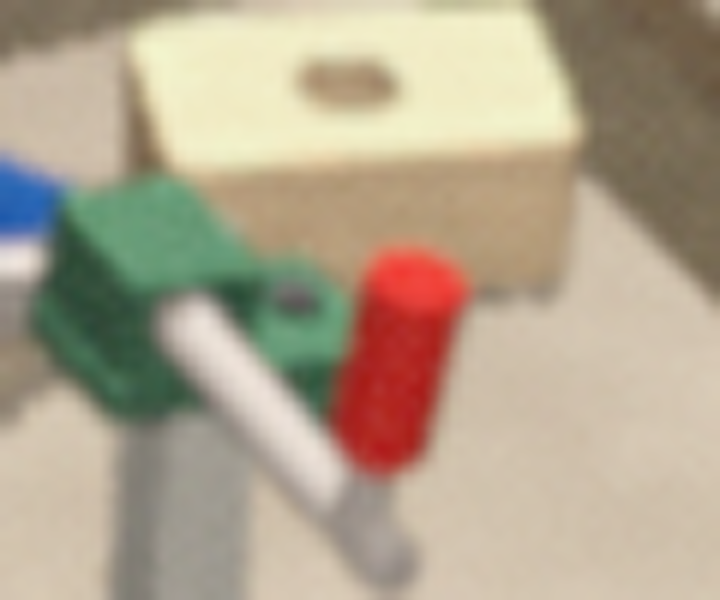

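View pics/sc3.png

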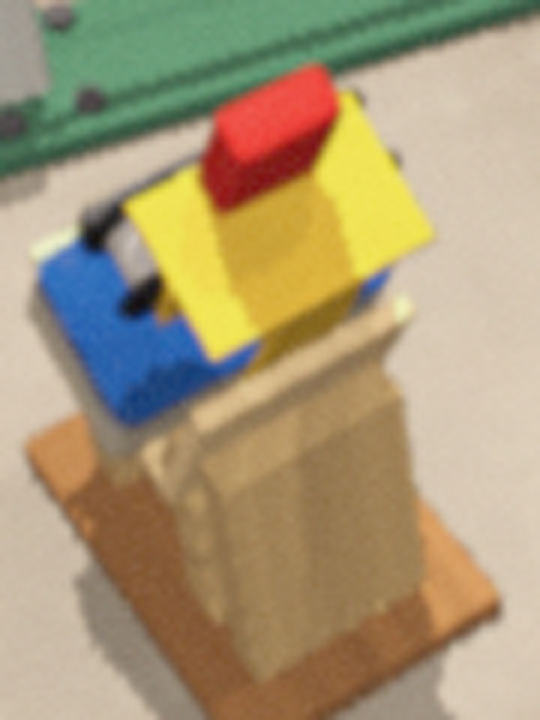

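View pics/tc3.png

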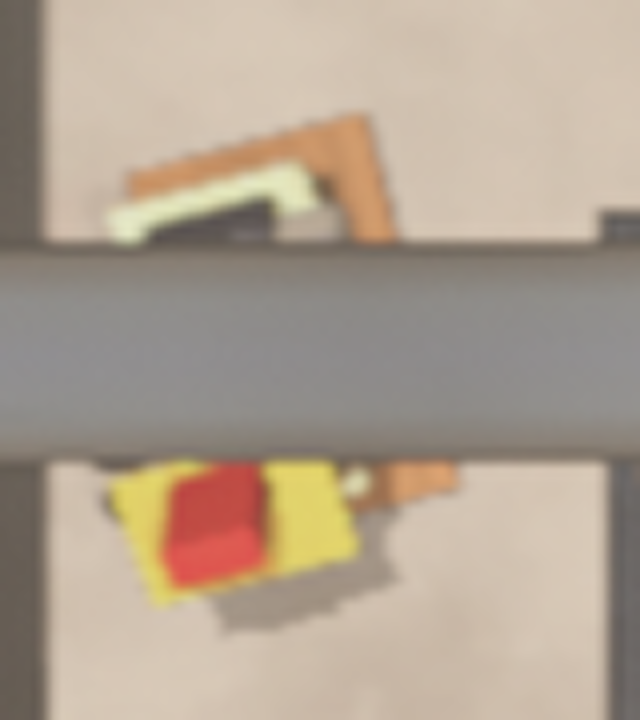

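```bash
python3 - <<'E'
from h import *
S=pickle.load(open("scene0.pkl","rb"));T=pickle.load(open("top0.pkl","rb"))
crop(T,320,255,580,355,3,"pics/tc4.png"); crop(S,430,0,570,190,4,"pics/sc4.png")
E
```

```text
(no output)
```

View pics/tc4.png

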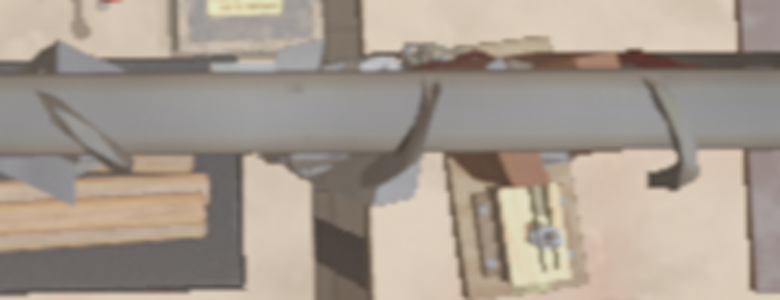

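View pics/sc4.png

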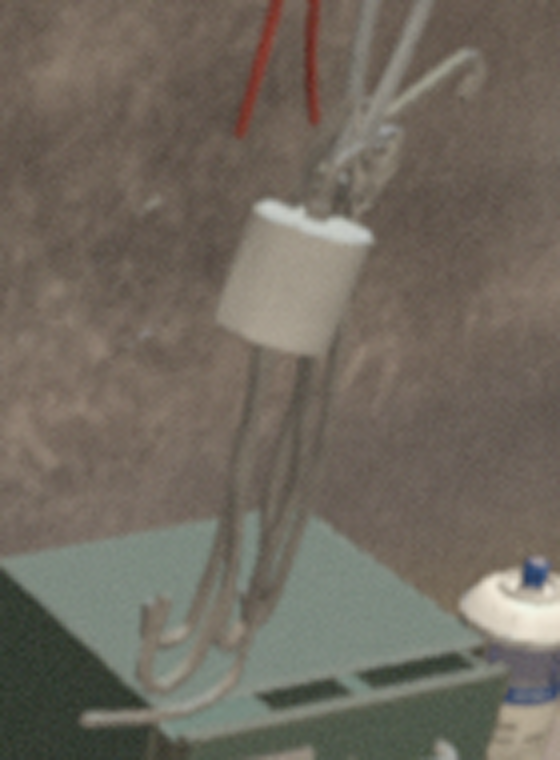

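```bash
python3 - <<'E'
from h import *
S=pickle.load(open("scene0.pkl","rb"));T=pickle.load(open("top0.pkl","rb"))
for y in(.3,.05,-.1):
  for z in(.45,.5,.55,.6,.65,.7,.8): print(y,z,proj(S,[[.475,y,z]])[0].round(),proj(T,[[.475,y,z]])[0].round())
for uv in((505,50),(503,88),(545,15),(490,20),(450,180),(470,178)):
  c,d=ray(S,*uv)
  t=(.475-c[0])/d[0];p=c+t*d; print(uv,p,proj(T,[p]))
E
```

```text
0.3 0.45 [224. 129.] [205. 283.]
0.3 0.5 [218.  89.] [199. 284.]
0.3 0.55 [212.  45.] [192. 284.]
0.3 0.6 [206.  -4.] [184. 285.]
0.3 0.65 [199. -59.] [175. 286.]
0.3 0.7 [ 190. -120.] [164. 287.]
0.3 0.8 [ 171. -269.] [136. 289.]
0.05 0.45 [405.  93.] [352. 280.]
0.05 0.5 [408.  56.] [355. 280.]
0.05 0.55 [412.  16.] [358. 281.]
0.05 0.6 [416. -29.] [362. 281.]
0.05 0.65 [420. -77.] [366. 282.]
0.05 0.7 [ 425. -132.] [371. 282.]
0.05 0.8 [ 436. -260.] [384. 284.]
-0.1 0.45 [496.  75.] [441. 278.]
-0.1 0.5 [503.  40.] [449. 278.]
-0.1 0.55 [510.   1.] [458. 279.]
-0.1 0.6 [519. -41.] [469. 279.]
-0.1 0.65 [528. -87.] [481. 279.]
-0.1 0.7 [ 537. -137.] [495. 280.]
-0.1 0.8 [ 560. -255.] [532. 281.]
(505, 50) [ 0.475      -0.10704123  0.48515805] [[450.52823741 278.29357732]]
(503, 88) [ 0.475      -0.11743189  0.42808789] [[447.18845641 277.89295771]]
(545, 15) [ 0.475      -0.16527952  0.52493109] [[495.26614455 277.75101812]]
(490, 20) [ 0.475      -0.07166294  0.5299174 ] [[435.85780276 279.0071733 ]]
(450, 180) [ 0.475      -0.04813932  0.28814649] [[393.72305447 278.05210264]]
(470, 178) [ 0.475      -0.08740573  0.2817818 ] [[412.48048434 277.63476448]]
```

```bash
python3 - <<'E'
from h import *
S=pickle.load(open("scene0.pkl","rb"));T=pickle.load(open("top0.pkl","rb"))
crop(S,165,225,265,285,8,"pics/s5.png");crop(S,340,200,400,270,8,"pics/s6.png");crop(T,190,200,270,235,10,"pics/t5.png");crop(T,330,195,380,265,8,"pics/t6.png")
for u in (220,260,300,340): print("T",u,[(int(a),int(b)) for a,b in zip(T["pixels"][206:218,u].min(1),T["pixels"][206:218,u].max(1))])
for u,v in ((220,240),(260,235),(300,228),(340,222)): print("S",u,v,S["pixels"][v:v+20,u].sum(1)//3)
E
```

```text
T 220 [(167, 203), (140, 164), (127, 157), (152, 172), (204, 209), (222, 225), (200, 202), (143, 157), (116, 151), (119, 158), (123, 162), (124, 164)]
T 260 [(151, 177), (132, 161), (124, 163), (165, 184), (221, 225), (223, 224), (172, 179), (126, 147), (120, 155), (122, 159), (126, 163), (127, 164)]
T 300 [(135, 162), (127, 166), (127, 167), (166, 186), (221, 225), (220, 222), (159, 167), (124, 153), (123, 161), (125, 163), (128, 167), (130, 168)]
T 340 [(127, 168), (128, 169), (129, 166), (167, 184), (217, 223), (217, 221), (154, 164), (120, 154), (125, 163), (128, 167), (130, 169), (129, 169)]
S 220 240 [127 187 221 207 162 145 146 144 152 179 197 201 200 202 198 199 201 199
 201 199]
S 260 235 [212 226 213 165 146 145 146 151 172 187 191 191 190 190 190 185 184 183
 186 190]
S 300 228 [200 211 225 211 163 140 137 140 155 182 196 200 200 198 199 199 199 201
 199 199]
S 340 222 [135 188 220 211 164 137 140 138 123 104 114 129 143 146 147 145 147 147
 145 146]
```

View pics/s5.png

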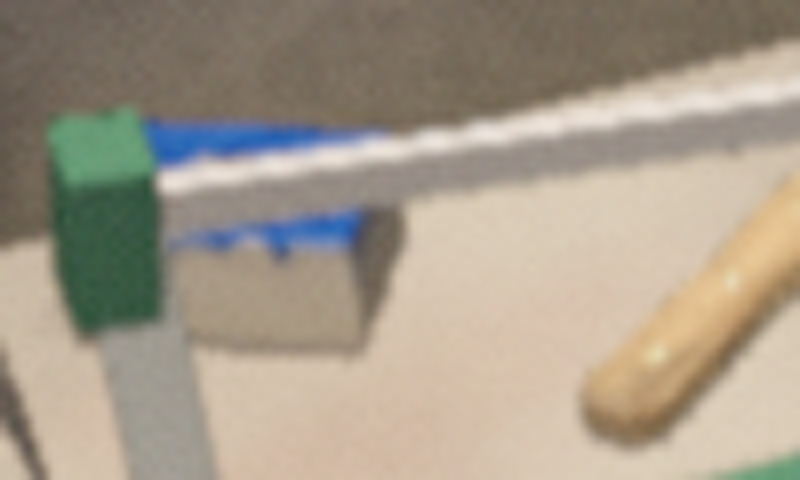

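View pics/s6.png

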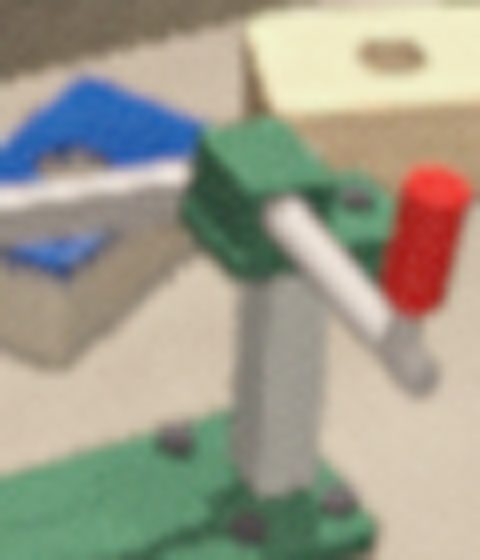

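View pics/t5.png

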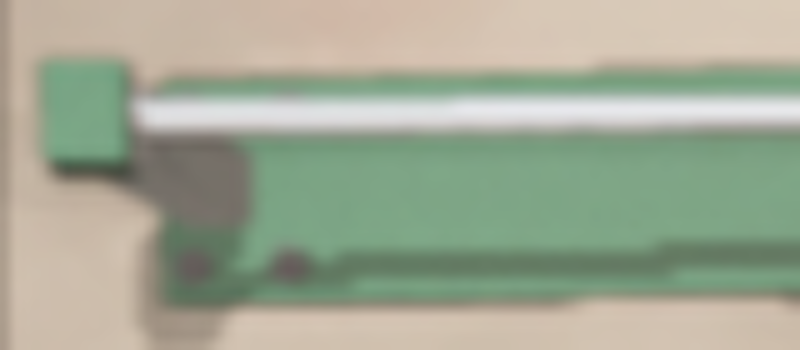

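View pics/t6.png

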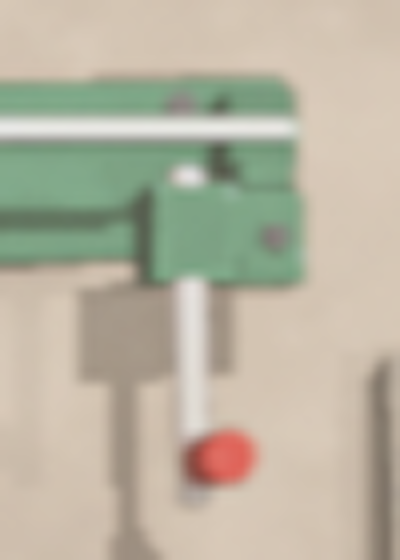

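```bash
cat >> h.py <<'E'
def barline(S,T):
    tu=[];su=[]
    for u in range(208,346):
        g=T["pixels"][205:219,u].min(1).astype(float); w=np.clip(g-165,0,None); 
        k=int(np.argmax(w)); w[:max(0,k-3)]=0; w[k+4:]=0
        tu.append((u,205+(w*np.arange(14)).sum()/w.sum()))
    for u in range(195,350):
        v0=247-(u-185)*(247-221.5)/(363-185)
        r=np.arange(int(v0)-4,int(v0)+5); g=S["pixels"][r,u].mean(1)
        k=int(np.clip(np.argmax(g),1,7)); a,b,c=g[k-1:k+2]
        su.append((u,r[k]+.5*(a-c)/(a-2*b+c)))
    out=[]
    for p in(tu,su):
        p=np.float32(p); out.append(cv2.fitLine(p,cv2.DIST_HUBER,0,.01,.01).ravel())
    return out
E
python3 - <<'E'
from h import *
S=pickle.load(open("scene0.pkl","rb"));T=pickle.load(open("top0.pkl","rb"))
lt,ls=barline(S,T); print(lt,ls)
def pl(s,l):
    c,d1=ray(s,l[2]-50*l[0],l[3]-50*l[1]);_,d2=ray(s,l[2]+50*l[0],l[3]+50*l[1]);n=np.cross(d1,d2);n/=np.linalg.norm(n);return n,n@c
n1,k1=pl(T,lt);n2,k2=pl(S,ls)
d=np.cross(n1,n2);d/=np.linalg.norm(d); d*=np.sign(d[1])
p0=np.linalg.lstsq(np.array([n1,n2]),np.array([k1,k2]),rcond=None)[0]
print("dir",d,"slope",np.degrees(np.arcsin(d[2])),"yaw",np.degrees(np.arctan2(-d[0],d[1])))
def online(s,uv):
    c,r=ray(s,*uv);A=np.stack([d,-r],1);t=np.linalg.lstsq(A,c-p0,rcond=None)[0];return p0+t[0]*d
for n,s,uv in(("upT",T,(203.3,211.6)),("upS",S,(185.3,248)),("lowT",T,(367.1,211)),("lowS guide",S,(363,221.7))): print(n,online(s,uv))
# point on line with z=.14
print("z140",p0+d*(.14-p0[2])/d[2])
E
```

```text
[ 9.9999040e-01 -4.3759812e-03  2.7920001e+02  2.1063138e+02] [ 9.8902911e-01 -1.4772089e-01  2.7200000e+02  2.3424797e+02]
dir [-0.00170012  0.99048887  0.13758237] slope 7.907972479113656 yaw 0.09834517554120548
upT [0.63476491 0.36029727 0.16842941]
upS [0.63476861 0.35814387 0.1681303 ]
lowT [ 0.63541664 -0.01939909  0.11568826]
lowS guide [0.63535285 0.01776617 0.12085064]
z140 [0.63511622 0.15562704 0.14      ]
```

```bash
python3 - <<'E'
from h import *
S=pickle.load(open("scene0.pkl","rb"));T=pickle.load(open("top0.pkl","rb"))
print("knobtop",tri(S,(394.6,222.6),T,(359.2,252.1)))
# bottom of knob scene (391.8,238.3)
print(plane(S,391.8,238.3,.145),plane(S,394.6,222.6,.175))
# rod outer end: scene / top
print("rodend",tri(S,(360+395/12,200+570/12),T,(330+193/8,195+500/8)))
# tab corners. scene s3 (scale6 origin190,300); top t3 (8; 185,250)
s=lambda x,y:(190+x/6,300+y/6); t=lambda x,y:(185+x/8,250+y/8)
# upper face corners scene: (215,115) L, (325,68) far-R top, (335,105) R-front, (245,150) front-left
print("base plate near-right", plane(S,*s(498,605),.0), "left",plane(S,*s(28,455),.0))
print("rest top: far right corner T",plane(T,*t(365,115),.008),"farleft",plane(T,*t(128,175),.008),"nearright",plane(T,*t(460,487),.008))
# bridge corners: yellow plate. scene: L(125,205) N(213,360) R(435,238) F(355,95); top: nearleft (160,605), nearright(358,555), farleft (110,490)
for n,a,b in(("near-left",(213,360),(160,605)),("near-right",(435,238),(358,553)),("farleft",(125,205),(110,488))):
    print(n,tri(S,s(*a),T,t(*b)))
E
```

```text
knobtop (array([0.53345429, 0.00952269, 0.18242284]), np.float64(0.0008714178640809414))
[0.53737218 0.0104075  0.145     ] [0.54217213 0.00445582 0.175     ]
rodend (array([0.52261498, 0.01618104, 0.13659126]), np.float64(0.0007327958986222869))
base plate near-right [0.40124131 0.29438619 0.        ] left [0.50191865 0.39895543 0.        ]
rest top: far right corner T [0.515461   0.32340272 0.008     ] farleft [0.49769787 0.39992619 0.008     ] nearright [0.39575351 0.29414812 0.008     ]
near-left (array([0.37553589, 0.35980622, 0.16331924]), np.float64(0.001440001255537009))
near-right (array([0.38881796, 0.30307865, 0.16435534]), np.float64(7.303747597364942e-05))
farleft (array([0.40985214, 0.3688348 , 0.18426567]), np.float64(0.0006478178100576553))
```

```bash
cat >> h.py <<'E'
from scipy.spatial.transform import Rotation as Ro
def Rcar(yaw,tilt): return Ro.from_euler('xyz',[0,-tilt,yaw],degrees=True).as_matrix()
E
python3 - <<'E'
from h import *
S=pickle.load(open("scene0.pkl","rb"));T=pickle.load(open("top0.pkl","rb"))
s=lambda x,y:(190+x/6,300+y/6); t=lambda x,y:(185+x/8,250+y/8)
R=Rcar(13.3,28);print(R)
tab=np.array([.4215,.3407,.1604])+.045*R[:,2];print(tab)
print("nl",tri(S,s(240,155),T,t(173,588)),"nr",tri(S,s(338,103),T,t(266,571)))
C=np.array([[a,b,c] for a in(-.007,.007) for b in(-.014,.014) for c in(-.021,.021)])@R.T+tab
B=np.array([[-.034,-.029,.022],[-.034,.029,.022]])@R.T+tab-.045*R[:,2]
for nm,im,(u0,v0),k in(("S","pics/sc3.png",(190,300),6),("T","pics/tc3.png",(185,250),8)):
    I=cv2.imread(im)
    for i,p in enumerate(np.r_[proj(S if nm=="S" else T,C),proj(S if nm=="S" else T,B)]):
        cv2.circle(I,tuple(int(x) for x in (p-[u0,v0])*k),4,(0,255,0) if i%2 else (255,0,255),-1)
    cv2.imwrite(f"pics/ov{nm}.png",I)
E
```

```text
[[ 0.85926594 -0.23004974 -0.45687981]
 [ 0.20312186  0.97317887 -0.10800181]
 [ 0.46947156  0.          0.88294759]]
[0.40094041 0.33583992 0.20013264]
nl (array([0.38488575, 0.34526574, 0.21526674]), np.float64(0.0003806236186101136)) nr (array([0.38927327, 0.32057021, 0.21685792]), np.float64(0.001712778746603042))
```

View pics/ovS.png

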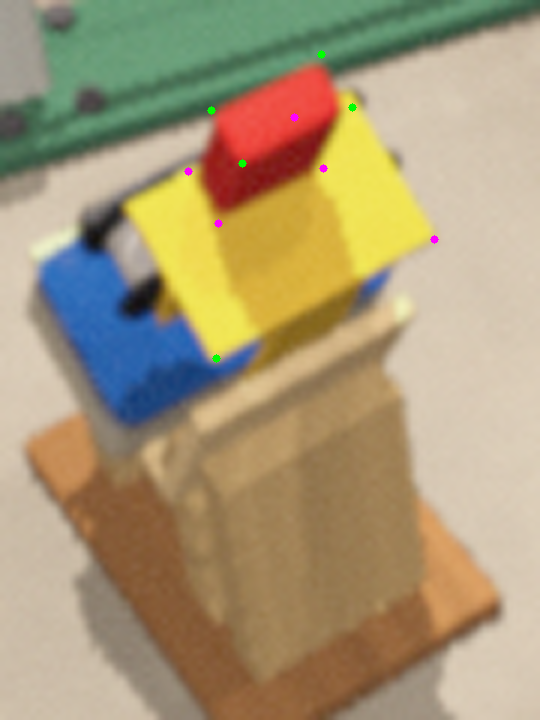

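View pics/ovT.png

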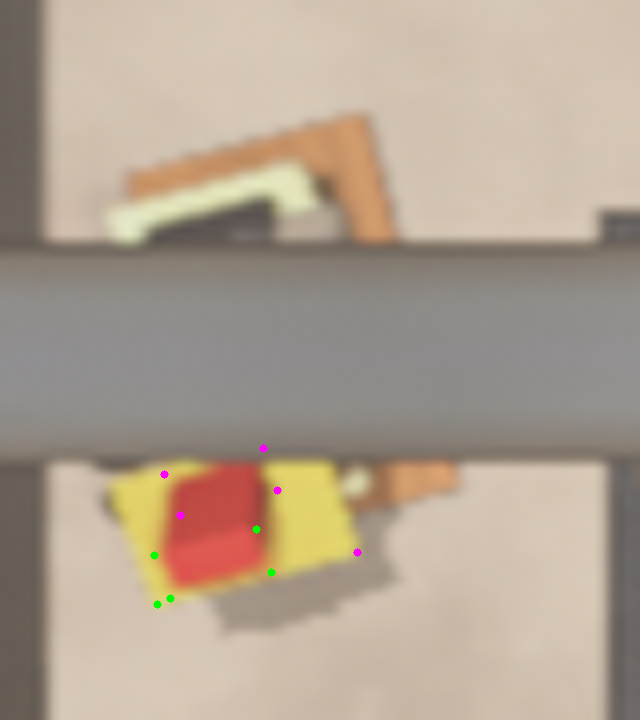

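```bash
python3 - <<'E'
from cell import *
import numpy as np
from h import Ro
A=[];b=[];Q=[]
for az in(-20,0,30,-74.3):
  for r in(.45,.55,.65,.75):
    for z in(.15,.3,.4):
      for p in (0,20,-20):
        a=np.radians(az)
        R=Ro.from_euler('z',az,degrees=True)*Ro.from_euler('y',180+p,degrees=True)
        q=ik([r*np.cos(a),r*np.sin(a),z],list(R.as_euler('xyz',degrees=True)))
        if q is None: continue
        Q.append((az,r,z,p,*np.round(q,1)))
for q in Q[::6]: print(*[float(x) for x in q])
np.save("Q.npy",np.array(Q))
E
```

```text
-20.0 0.45 0.15 0.0 -42.2 26.5 73.3 123.0 -32.1 53.5 -150.3
-20.0 0.45 0.4 0.0 -67.5 -15.5 68.7 101.4 14.5 84.5 159.1
-20.0 0.55 0.3 0.0 -37.0 25.4 72.9 99.4 -25.2 74.2 -158.6
-20.0 0.65 0.15 -20.0 64.5 40.8 -71.0 107.9 61.0 50.7 127.1
-20.0 0.75 0.15 0.0 -17.4 58.6 71.2 78.8 -55.1 80.3 -147.0
-20.0 0.75 0.4 -20.0 -26.9 33.0 72.2 80.5 -39.4 70.2 -155.4
0.0 0.45 0.3 -20.0 -47.7 -15.0 32.3 124.7 17.2 49.7 156.0
0.0 0.55 0.15 -20.0 50.2 28.3 -70.2 120.7 53.0 39.8 127.7
0.0 0.65 0.15 20.0 -35.9 61.7 71.2 76.1 -46.9 97.6 -147.4
0.0 0.65 0.4 -20.0 47.2 21.4 -70.0 88.5 28.7 66.0 154.3
0.0 0.75 0.4 0.0 -31.5 46.5 71.5 56.2 -44.5 101.0 -158.1
30.0 0.45 0.3 20.0 13.3 32.1 -70.7 92.7 20.6 94.8 149.2
30.0 0.55 0.15 20.0 -73.8 54.0 71.4 93.4 -41.2 89.0 -144.0
30.0 0.65 0.15 0.0 7.2 50.4 -71.3 89.6 48.8 75.9 139.7
30.0 0.65 0.4 0.0 -73.9 34.9 71.9 75.0 -33.0 92.3 -157.1
30.0 0.75 0.3 -20.0 -77.6 38.0 72.0 90.0 -47.1 61.6 -148.4
-74.3 0.45 0.3 0.0 134.8 15.6 -77.2 105.5 16.0 71.6 158.6
-74.3 0.55 0.15 0.0 21.3 40.2 72.0 110.0 -43.3 63.4 -143.1
-74.3 0.55 0.4 0.0 119.2 23.8 -70.4 83.6 22.3 88.1 155.3
-74.3 0.65 0.3 -20.0 15.0 23.9 73.4 103.8 -33.3 52.3 -154.5
-74.3 0.75 0.3 0.0 39.1 49.8 71.4 67.8 -46.4 91.1 -153.9
```

```bash
cat > fit.py <<'E'
from cell import *
import numpy as np
from scipy.optimize import least_squares
from h import Ro
rng=np.random.default_rng(0)
D=[]
s=sense(); D.append((s["joint_positions"],s["tcp_pos"],Ro.from_euler('xyz',s["ee_rot"],degrees=True).as_matrix()))
for i in range(150):
    az=rng.uniform(-80,60);r=rng.uniform(.4,.75);z=rng.uniform(.15,.45)
    R=Ro.from_euler('z',az+rng.uniform(-60,60),degrees=True)*Ro.from_euler('x',180+rng.uniform(-25,25),degrees=True)*Ro.from_euler('y',rng.uniform(-25,25),degrees=True)
    P=np.array([r*np.cos(np.radians(az)),r*np.sin(np.radians(az)),z])
    q=ik(list(P),list(R.as_euler('xyz',degrees=True)))
    if q is not None: D.append((np.array(q),P,R.as_matrix()))
print(len(D))
q=np.radians(np.array([d[0] for d in D]));P=np.array([d[1] for d in D]);Rm=np.array([d[2] for d in D])
np.savez("fk.npz",q=q,P=P,R=Rm)
E
python3 fit.py
```

```text
140
```

```bash
cat > fit2.py <<'E'
import numpy as np,itertools
from scipy.optimize import least_squares
from scipy.spatial.transform import Rotation as Ro
d=np.load("fk.npz");q=d["q"];P=d["P"];RR=Ro.from_matrix(d["R"])
def rot(off,sg,q):
    R=None
    for i in range(7):
        r=Ro.from_euler('zyzyzyz'[i],sg[i]*q[:,i]+off[i]); R=r if R is None else R*r
    return R
best=[]
rng=np.random.default_rng(1)
for sg in itertools.product((1,-1),repeat=7):
    if sg[1]!=1: continue
    for c1 in(0,np.pi/2,np.pi,-np.pi/2):
      for c7 in (0,np.pi/2,np.pi,-np.pi/2):
        off=np.zeros(7);off[0]=c1;off[6]=c7
        e=(RR.inv()*rot(off,sg,q[:40])[:40]).magnitude() if False else (RR[:40].inv()*rot(off,sg,q[:40])).magnitude()
        best.append((e.mean(),sg,c1,c7))
best.sort(key=lambda x:x[0])
sol=[]
for m,sg,c1,c7 in best[:25]:
    off=np.zeros(7);off[0]=c1;off[6]=c7
    r=least_squares(lambda o:(RR.inv()*rot(o,sg,q)).as_rotvec().ravel(),off,max_nfev=60)
    sol.append((r.cost,m,sg,np.degrees(r.x).round(2)))
sol.sort(key=lambda x:x[0])
for s in sol[:4]: print(s)
E
python3 fit2.py
```

```text
(np.float64(3.1863464316511634e-20), np.float64(0.44671269403365405), (-1, 1, -1, 1, -1, 1, -1), array([ -0.,  -0.,   0.,   0.,   0.,   0., 180.]))
(np.float64(3.1863471639210806e-20), np.float64(0.862029784442236), (-1, 1, -1, -1, -1, -1, -1), array([ 360.,   -0., -180.,   -0.,    0.,   -0.,   -0.]))
(np.float64(3.1863543218113223e-20), np.float64(1.0246681934934838), (-1, 1, -1, -1, -1, -1, -1), array([  -0.,   -0., -180.,   -0.,    0.,   -0.,   -0.]))
(np.float64(3.18635951105007e-20), np.float64(0.44671269403643843), (-1, 1, -1, 1, -1, 1, -1), array([  -0.,   -0.,    0.,    0.,    0.,    0., -180.]))
```

```bash
cat > kin.py <<'E'
import numpy as np
from scipy.optimize import least_squares
from scipy.spatial.transform import Rotation as Ro
SG=(-1,1,-1,1,-1,1,-1);OFF=(0,0,0,0,0,0,180)
def rots(q):
    R=np.eye(3);out=[]
    for i in range(7):
        R=R@Ro.from_euler('zyzyzyz'[i],SG[i]*q[i]+OFF[i],degrees=True).as_matrix();out.append(R)
    return out
LO=np.array([-169.25,-16.82,-84.01,7.8,-59.2,7.22,-163.78]);HI=np.array([169.25,113.86,82.57,145.47,239.2,106.19,163.78])
try: TT=np.load("tt.npy")
except Exception: TT=None
def fk(q):
    R=rots(q);p=np.zeros(3);pts=[p+TT[0]];p=pts[0]
    for i in range(7): p=p+R[i]@TT[i+1];pts.append(p)
    return pts,R[6]
def solve(P,R,q0,wref=1e-4,qref=None):
    "numerical ik near q0; null space drawn towards qref"
    qref=q0 if qref is None else qref
    def f(q):
        pts,Rr=fk(q)
        return np.r_[(pts[-1]-P)*100,Ro.from_matrix(R.T@Rr).as_rotvec()*30,(q-qref)*wref]
    r=least_squares(f,np.clip(q0,LO+1,HI-1),bounds=(LO+.5,HI-.5),max_nfev=200)
    pts,Rr=fk(r.x)
    return r.x,np.linalg.norm(pts[-1]-P),np.degrees(np.linalg.norm(Ro.from_matrix(R.T@Rr).as_rotvec()))
E
python3 - <<'E'
from kin import *
d=np.load("fk.npz");q=np.degrees(d["q"]);A=[];b=[]
for a,p in zip(q,d["P"]):
    R=rots(a); A.append(np.hstack([np.eye(3)]+R));b.append(p)
A=np.vstack(A);b=np.hstack(b)
x,res,rk,sv=np.linalg.lstsq(A,b,rcond=1e-9); print(rk,np.abs(A@x-b).max()); 
# prefer z-only for gauge: sequential zero cols
from scipy.optimize import nnls
keep=list(range(24))
for c in [3,4,0,1, 5,7,11,10, 9,13,17,16, 15,19,21,22,6,8,12,14,18,20]:
    k2=[k for k in keep if k!=c]; y=np.linalg.lstsq(A[:,k2],b,rcond=1e-9)[0]
    if np.abs(A[:,k2]@y-b).max()<1e-5: keep=k2
y=np.linalg.lstsq(A[:,keep],b,rcond=1e-9)[0]; t=np.zeros(24);t[keep]=y;t=t.reshape(8,3);print(t.round(4));np.save("tt.npy",t)
E
python3 - <<'E'
from kin import *
q=np.array([70.405,23.554,-.728,91.456,.321,64.991,-4.71])
p,R=fk(q);print(np.round(p,3),R.round(2))
E
```

```text
17 6.033548660688837e-11
[[ 0.000e+00  0.000e+00  2.840e-01]
 [ 0.000e+00  0.000e+00  0.000e+00]
 [ 0.000e+00 -2.920e-02  5.336e-01]
 [ 0.000e+00  0.000e+00  0.000e+00]
 [ 0.000e+00 -1.880e-02  4.525e-01]
 [ 0.000e+00  0.000e+00  0.000e+00]
 [ 0.000e+00 -4.000e-04  0.000e+00]
 [ 0.000e+00  0.000e+00  3.505e-01]]
[[ 0.     0.     0.284]
 [ 0.     0.     0.284]
 [ 0.044 -0.211  0.773]
 [ 0.044 -0.211  0.773]
 [ 0.169 -0.602  0.582]
 [ 0.169 -0.602  0.582]
 [ 0.169 -0.602  0.582]
 [ 0.169 -0.602  0.231]] [[ 0.27 -0.96  0.  ]
 [-0.96 -0.27 -0.  ]
 [ 0.   -0.   -1.  ]]
```

```bash
python3 - <<'E'
from h import *
S=pickle.load(open("scene0.pkl","rb"));T=pickle.load(open("top0.pkl","rb"))
def c(s,a,b,cc,d,k,fn):
    I=s["pixels"][b:d,a:cc,::-1].astype(float); I=np.clip(255*(I/255)**.5,0,255).astype(np.uint8)
    cv2.imwrite(fn,cv2.resize(I,None,fx=k,fy=k,interpolation=cv2.INTER_CUBIC))
c(T,0,0,230,480,1.25,"pics/l1.png");c(S,0,0,260,480,1.25,"pics/l2.png");c(T,0,265,640,325,1.25,"pics/l3.png")
E
```

```text
(no output)
```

View pics/l1.png

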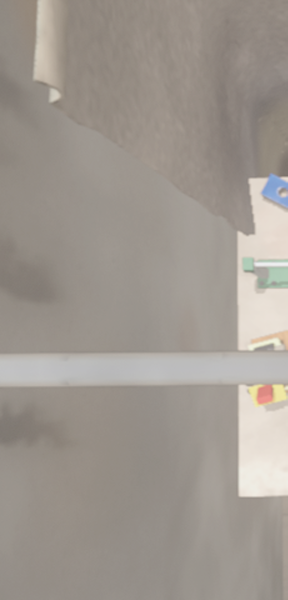

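View pics/l2.png

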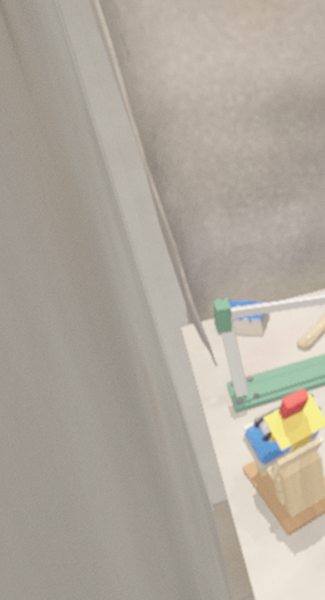

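View pics/l3.png

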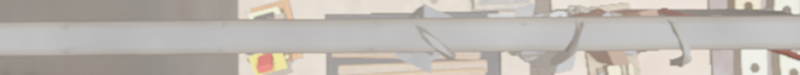

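```bash
python3 - <<'E'
from h import *
from kin import *
S=pickle.load(open("scene0.pkl","rb"));T=pickle.load(open("top0.pkl","rb"))
print(tri(S,(575,205),T,(492,310)),tri(S,(583,190),T,(500,308)))
def toolR(tilt,roll=0): # tool z tilted forward by tilt, x along +y... jaw along world y
    z=np.array([np.sin(np.radians(tilt)),0,-np.cos(np.radians(tilt))]);x=np.array([0,1,0.]);return np.stack([x,np.cross(z,x),z],1)
q0=np.array([70.405,23.554,-.728,91.456,.321,64.991,-4.71])
def show(n,q,e):print(n,q.round(1),e,*[tuple(x.round(2)) for x in (fk(q)[0][2],fk(q)[0][4])])
a=np.radians(-74.3)
for r,z in((.4,.3),(.36,.32)):
    _,R0=fk(q0);q,e,f=solve(np.array([r*np.cos(a),r*np.sin(a),z]),R0,q0);show("retract",q,(e,f))
for tilt in(20,30,35):
    R=toolR(tilt)
    for qq in (np.array([0,0,0,120,0,50,-90.]),np.array([0,0,0,120,0,50,90.])):
      for P in ([.40,.01,.25],[.49,.011,.155],[.555,.011,.155]):
        q,e,f=solve(np.array(P),R,qq,1e-3);show((tilt,P),q,(round(e,4),round(f,2)))
E
```

```text
(array([ 0.40398825, -0.26460088,  0.22360831]), np.float64(0.006508021135747172)) (array([ 0.40838864, -0.27428515,  0.24823069]), np.float64(0.002399858675573152))
retract [ 7.07e+01 -2.40e+00 -3.20e+00  1.14e+02 -1.00e-01  6.84e+01 -6.80e+00] (np.float64(5.253555947103967e-09), np.float64(1.0488662577957054e-06)) (np.float64(-0.03), np.float64(0.01), np.float64(0.82)) (np.float64(0.11), np.float64(-0.38), np.float64(0.65))
retract [ 70.9  -7.6  -3.8 115.9  -0.5  71.6  -7. ] (np.float64(6.03918305552412e-09), np.float64(1.1099469658597003e-06)) (np.float64(-0.05), np.float64(0.06), np.float64(0.81)) (np.float64(0.1), np.float64(-0.35), np.float64(0.67))
(20, [0.4, 0.01, 0.25]) [ 123.1  -16.3  -73.   137.9  -58.7   60.7 -163.3] (np.float64(0.1075), np.float64(25.16)) (np.float64(0.06), np.float64(0.14), np.float64(0.8)) (np.float64(0.19), np.float64(-0.18), np.float64(0.5))
(20, [0.49, 0.011, 0.155]) [  81.6   27.3  -64.8  139.   -58.7    7.7 -163.3] (np.float64(0.0966), np.float64(31.76)) (np.float64(0.01), np.float64(-0.25), np.float64(0.76)) (np.float64(0.26), np.float64(-0.18), 
[... 2877 characters left out ...]
64(0.32), np.float64(-0.2), np.float64(0.39))
(35, [0.4, 0.01, 0.25]) [  8.  -16.3 -18.3 141.5   3.6  20.7  75.7] (np.float64(0.0137), np.float64(1.08)) (np.float64(-0.15), np.float64(-0.01), np.float64(0.8)) (np.float64(0.22), np.float64(0.01), np.float64(0.53))
(35, [0.49, 0.011, 0.155]) [  5.3   4.3 -17.5 141.6  91.3   8.  -10.6] (np.float64(0.0), np.float64(0.01)) (np.float64(0.04), np.float64(-0.03), np.float64(0.82)) (np.float64(0.29), np.float64(0.01), np.float64(0.44))
(35, [0.555, 0.011, 0.155]) [  1.3  10.  -11.9 134.4  81.8   7.7   0.9] (np.float64(0.0), np.float64(0.01)) (np.float64(0.09), np.float64(-0.03), np.float64(0.81)) (np.float64(0.35), np.float64(0.01), np.float64(0.44))
```

```bash
cat >> kin.py <<'E'
def frame(z,xhint):
    z=np.array(z,float);z/=np.linalg.norm(z);x=np.array(xhint,float);x-=z*(x@z);x/=np.linalg.norm(x);return np.stack([x,np.cross(z,x),z],1)
def eul(R): return [float(a) for a in Ro.from_matrix(R).as_euler('xyz',degrees=True)]
def path(a,b,n=5):
    for s in np.linspace(0,1,n):
        p,_=fk(a+(b-a)*s); print("   elbow",p[2].round(2),"wrist",p[4].round(2),"tcp",p[7].round(3))
E
cat > plan1.py <<'E'
from kin import *
q0=np.array([70.405,23.554,-.728,91.456,.321,64.991,-4.71])
def pv(az,r,z,q):
    a=np.radians(az);x=np.array([np.cos(a),np.sin(a),0]);return solve(x*r+[0,0,z],frame([0,0,-1],x),q)
W1,*e1=pv(-74.3,.40,.32,q0)
g=W1.copy();g[0]=5;W2,*e2=pv(-3,.37,.32,g)
RK=frame([.25,-.2,-.95],[1,0,0])
W3,*e3=solve(np.array([.46,.03,.21]),RK,W2)
W4,*e4=solve(np.array([.495,.014,.156]),RK,W3)
W5,*e5=solve(np.array([.56,.014,.156]),RK,W4)
if __name__=="__main__":
    for w,e in((W1,e1),(W2,e2),(W3,e3),(W4,e4),(W5,e5)): print(w.round(1),np.round(e,4))
    path(q0,W1);path(W1,W2,7);path(W2,W3);path(W3,W4,3);path(W4,W5,3)
E
python3 plan1.py
```

```text
[ 70.7  -3.2  -3.2 112.   -0.2  71.1  -6.7] [0. 0.]
[  2.5  -6.3  -6.3 114.9  -0.7  71.4  -6.5] [0. 0.]
[ -9.1   3.2 -13.6 124.2  24.   46.  -36.8] [0. 0.]
[ -8.3  10.7 -11.1 124.4  29.3  38.5 -39.6] [0. 0.]
[ -7.2  16.5 -10.3 116.5  29.   40.  -36.5] [0. 0.]
   elbow [ 0.04 -0.21  0.77] wrist [ 0.17 -0.6   0.58] tcp [ 0.169 -0.602  0.231]
   elbow [ 0.02 -0.16  0.79] wrist [ 0.16 -0.55  0.61] tcp [ 0.156 -0.55   0.264]
   elbow [ 0.   -0.1   0.81] wrist [ 0.14 -0.5   0.64] tcp [ 0.142 -0.496  0.29 ]
   elbow [-0.02 -0.04  0.82] wrist [ 0.12 -0.44  0.66] tcp [ 0.126 -0.441  0.308]
   elbow [-0.04  0.02  0.82] wrist [ 0.11 -0.38  0.67] tcp [ 0.108 -0.385  0.32 ]
   elbow [-0.04  0.02  0.82] wrist [ 0.11 -0.38  0.67] tcp [ 0.108 -0.385  0.32 ]
   elbow [-0.04  0.01  0.82] wrist [ 0.18 -0.35  0.67] tcp [ 0.183 -0.35   0.32 ]
   elbow [-0.05  0.01  0.82] wrist [ 0.25 -0.3   0.67] tcp [ 0.248 -0.301  0.32 ]
   elbow [-0.05  0.    0.82] wrist [ 0.3  -0.24  0.67] tcp [ 0.301 -0.24   0.32 ]
   elbow [-0.06 -0.01  0.82] wrist [ 0.34 -0.17  0.67] tcp [ 0.339 -0.171  0.32 ]
   elbow [-0.06 -0.0
[... 285 characters left out ...]
.393 -0.02   0.289]
   elbow [-0.01 -0.03  0.82] wrist [0.38 0.04 0.61] tcp [ 0.417 -0.013  0.261]
   elbow [ 0.01 -0.03  0.82] wrist [0.38 0.07 0.57] tcp [0.441 0.003 0.235]
   elbow [ 0.03 -0.02  0.82] wrist [0.37 0.1  0.54] tcp [0.46 0.03 0.21]
   elbow [ 0.03 -0.02  0.82] wrist [0.37 0.1  0.54] tcp [0.46 0.03 0.21]
   elbow [ 0.07 -0.02  0.81] wrist [0.39 0.09 0.52] tcp [0.479 0.022 0.184]
   elbow [ 0.1  -0.01  0.81] wrist [0.41 0.08 0.49] tcp [0.495 0.014 0.156]
   elbow [ 0.1  -0.01  0.81] wrist [0.41 0.08 0.49] tcp [0.495 0.014 0.156]
   elbow [ 0.13 -0.01  0.8 ] wrist [0.44 0.08 0.49] tcp [0.528 0.015 0.157]
   elbow [ 0.15 -0.01  0.8 ] wrist [0.47 0.08 0.49] tcp [0.56  0.014 0.156]
```

```bash
python3 - <<'E'
from cell import *
from plan1 import *
import cv2
W2b,*e=pv(2,.37,.2,W2); print(W2b.round(1),e)
close()
set_joints(list(W1)); set_joints(list(W2)); set_joints(list(W2b)); set_joints(list(W3))
s=sense();print(s["clock"],s["tcp_pos"],s["wrist_force"],s["opening"])
for n in("scene","top"): cv2.imwrite(f"pics/{n}1.png",snapshot(n)["pixels"][:,:,::-1])
E
```

```text
[-3.000e-01  7.000e-01 -9.200e+00  1.255e+02  1.000e-01  5.380e+01
 -7.600e+00] [np.float64(4.226264126042943e-09), np.float64(7.56529935084721e-07)]
4.6 [0.46065039 0.02966951 0.21152011] [-0.07319921 -0.80557755 -0.60548483] 0.00023993081234590627
```

View pics/scene1.png

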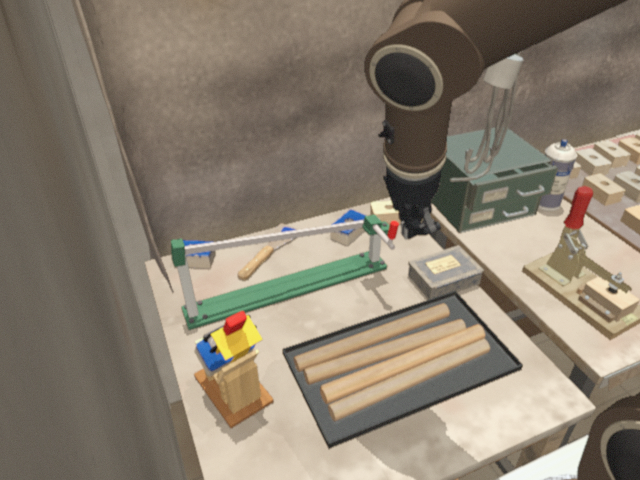

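View pics/top1.png

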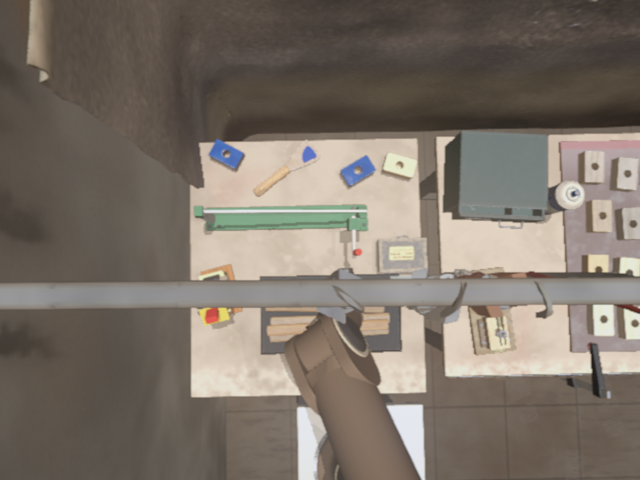

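```bash
cat > plan2.py <<'E'
from plan1 import *
RK=frame([.37,-.2,-.91],[1,0,0])
V4,*e4=solve(np.array([.49,.014,.156]),RK,W4)
V5,*e5=solve(np.array([.565,.014,.156]),RK,V4)
if __name__=="__main__":
    print(V4.round(1),e4,V5.round(1),e5);path(W3,V4,4);path(V4,V5,3)
E
python3 plan2.py
```

```text
[-11.2   7.8 -10.2 130.7  40.9  31.4 -52.1] [np.float64(6.704352008382522e-09), np.float64(2.70651029655871e-06)] [ -9.   14.4  -9.4 121.9  39.6  32.3 -47.2] [np.float64(2.419208717417654e-09), np.float64(9.143058969327132e-07)]
   elbow [ 0.03 -0.02  0.82] wrist [0.37 0.1  0.54] tcp [0.46 0.03 0.21]
   elbow [ 0.05 -0.02  0.82] wrist [0.37 0.09 0.52] tcp [0.473 0.02  0.192]
   elbow [ 0.06 -0.02  0.81] wrist [0.37 0.09 0.5 ] tcp [0.484 0.015 0.174]
   elbow [ 0.08 -0.01  0.81] wrist [0.36 0.08 0.47] tcp [0.49  0.014 0.156]
   elbow [ 0.08 -0.01  0.81] wrist [0.36 0.08 0.47] tcp [0.49  0.014 0.156]
   elbow [ 0.11 -0.01  0.81] wrist [0.4  0.09 0.47] tcp [0.528 0.015 0.157]
   elbow [ 0.14 -0.01  0.8 ] wrist [0.44 0.08 0.47] tcp [0.565 0.014 0.156]
```

```bash
python3 - <<'E'
from cell import *
from plan2 import *
import cv2,pickle
set_joints(list(V4)); s0=sense(); print(s0["tcp_pos"],s0["wrist_force"])
print(movel([.575,.014,.156],eul(RK),max_speed=.04,until_force=9)); s=sense()
print(s["clock"],s["tcp_pos"],s["wrist_force"],s["joint_positions"].round(1))
for n in("scene","top"):
    p=snapshot(n); pickle.dump(p,open(n+"2.pkl","wb")); cv2.imwrite(f"pics/{n}2.png",p["pixels"][:,:,::-1])
E
python3 - <<'E'
from h import *
S=pickle.load(open("scene2.pkl","rb"));T=pickle.load(open("top2.pkl","rb"))
crop(S,330,190,450,280,5,"pics/s2c.png");crop(T,310,190,430,280,5,"pics/t2c.png")
E
```

```text
[0.48913388 0.01277601 0.15591281] [-0.41818812 -0.40051398 -0.09157726]
True
6.5167 [0.55117179 0.01389138 0.15500643] [-3.51960928  0.18455004  1.72742732] [ -9.6  13.4  -9.2 123.5  39.7  32.1 -48. ]
```

View pics/s2c.png

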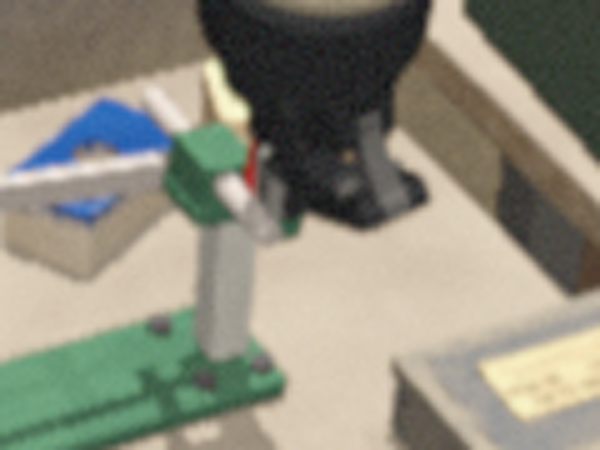

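View pics/t2c.png

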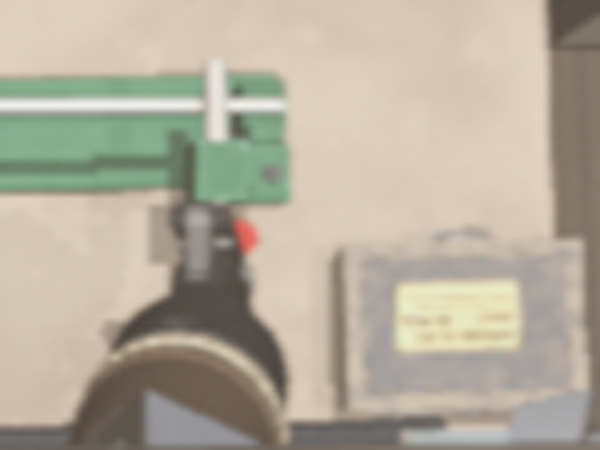

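```bash
python3 - <<'E'
from cell import *
from plan2 import *
import cv2,pickle
print(movel([.585,.014,.156],eul(RK),max_speed=.03,until_force=20)); s=sense()
print(s["clock"],s["tcp_pos"],s["wrist_force"])
wait(.3); s=sense(); print(s["tcp_pos"],s["wrist_force"])
for P in ([.49,.016,.165],): print(movel(P,eul(RK),max_speed=.1))
p=snapshot("top"); pickle.dump(p,open("top3.pkl","wb"));p=snapshot("scene"); pickle.dump(p,open("scene3.pkl","wb"));s=sense(); print(s["clock"],s["tcp_pos"],s["wrist_force"])
E
python3 - <<'E'
from h import *
S=pickle.load(open("scene3.pkl","rb"));T=pickle.load(open("top3.pkl","rb"))
crop(S,340,200,400,270,8,"pics/s3c.png");crop(T,330,195,380,265,8,"pics/t3c.png")
E
```

```text
True
6.9833 [0.55111287 0.01365977 0.1539389 ] [-2.39389391  0.88368566  1.90373789]
[0.55112334 0.01362726 0.15381453] [-3.2409739   0.85657871  2.06613309]
False
8.1583 [0.49058141 0.01608    0.16502188] [-0.26608993  0.26472921  0.23496673]
```

View pics/s3c.png

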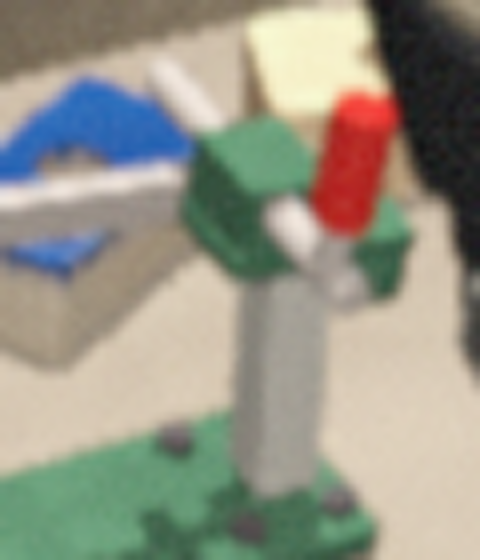

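View pics/t3c.png

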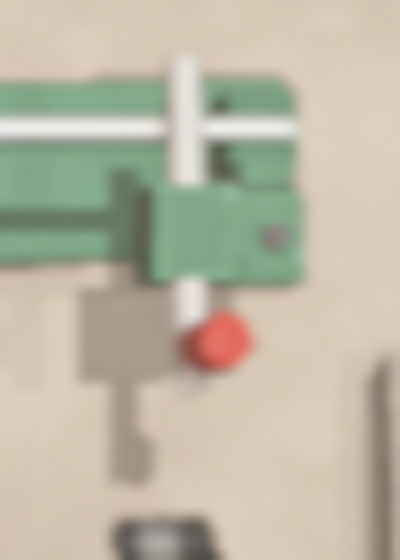

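```bash
python3 - <<'E'
from h import *
S0=pickle.load(open("scene0.pkl","rb"));S=pickle.load(open("scene3.pkl","rb"));T=pickle.load(open("top3.pkl","rb"));T0=pickle.load(open("top0.pkl","rb"))
# knob centroid via red mask
def red(s,box):
    u0,v0,u1,v1=box;I=s["pixels"][v0:v1,u0:u1].astype(int);m=(I[...,0]-np.maximum(I[...,1],I[...,2])>60)
    y,x=np.nonzero(m);return u0+x.mean(),v0+y.mean(),len(x),y.min()+v0,y.max()+v0
for s,b in((T0,(345,225,375,265)),(T,(345,225,375,260)),(S0,(380,215,405,250)),(S,(370,200,400,250))): print(red(s,b))
a=tri(S0,red(S0,(380,215,405,250))[:2],T0,red(T0,(345,225,375,265))[:2]);b=tri(S,red(S,(370,200,400,250))[:2],T,red(T,(345,225,375,260))[:2]);print(a,b,b[0]-a[0])
E
```

```text
(np.float64(357.6829268292683), np.float64(251.65853658536585), 41, np.int64(249), np.int64(254))
(np.float64(357.2325581395349), np.float64(237.18604651162792), 43, np.int64(234), np.int64(240))
(np.float64(392.6928104575163), np.float64(229.13071895424838), 153, np.int64(220), np.int64(239))
(np.float64(383.8661971830986), np.float64(219.56338028169014), 142, np.int64(211), np.int64(229))
(array([0.53509394, 0.01129633, 0.167513  ]), np.float64(0.0006889100187309562)) (array([0.56798726, 0.01114479, 0.16646003]), np.float64(0.0002851212917441912)) [ 0.03289332 -0.00015154 -0.00105297]
```

```bash
cat > plan3.py <<'E'
from plan2 import *
from h import Rcar
Rc=Rcar(13.3,28); tab=np.array([.4022,.3352,.2003]); zc=Rc[:,2]
RG=frame(-zc,Rc[:,0])
TO=.045-.013      # tcp above axle along carrier z
def tcp_c(ax,R): return ax+TO*R[:,2]
grasp=tab-.013*zc
# rail
ry=np.array([-.0017,np.cos(np.radians(8)),np.sin(np.radians(8))]);ry/=np.linalg.norm(ry)
rx=np.array([1,.0017,0]);rx/=np.linalg.norm(rx);rz=np.cross(rx,ry);RR=np.stack([rx,ry,rz],1)
RO=np.array([.635,.1705,.141])
RL=frame(-rz,rx)
def load(x,y,z): return tcp_c(RO+RR@np.array([x,y,.011+z]),RR)
E
cat > p3.py <<'E'
from plan3 import *
q=np.array([-9.6,8,-9.2,128,39.7,32,-48.])
def sv(P,R,q,n):
    w,*e=solve(np.array(P),R,q);p=fk(w)[0];print(n,w.round(1),np.round(e,4),"elb",p[2].round(2),"wr",p[4].round(2),"tcp",p[7].round(3));return w
g=np.array([-40,-5,0,130,0,45,-20.])
A=sv(grasp+.10*zc,RG,g,"pre")
B=sv(grasp,RG,A,"grasp");C=sv(grasp+.11*zc,RG,A,"lift")
D=sv(load(-.08,.09,.09),RL,C,"over");E=sv(load(-.06,.09,.014),RL,D,"preload");F=sv(load(0,.09,.014),RL,E,"above");G=sv(load(0,.09,0),RL,F,"seat")
N=sv([.38,.10,.24],frame([.3,-.05,-.95],[1,.1,0]),W3,"back")
np.savez("w3.npz",A=A,B=B,C=C,D=D,E=E,F=F,G=G,N=N)
path(N,A,6);print();path(C,D,6)
E
python3 p3.py
```

```text
pre [-47.5  -3.7 -14.4 124.2  29.1  44.  -67.2] [0. 0.] elb [-0.   -0.04  0.82] wr [0.2  0.29 0.59] tcp [0.362 0.326 0.277]
grasp [-47.4   7.1 -10.8 127.1  41.5  32.  -77.7] [0. 0.] elb [0.07 0.03 0.81] wr [0.25 0.3  0.5 ] tcp [0.408 0.337 0.189]
lift [-47.7  -4.6 -14.5 123.7  28.2  45.2 -66.4] [0. 0.] elb [-0.01 -0.05  0.82] wr [0.2  0.29 0.6 ] tcp [0.358 0.325 0.286]
over [-15.2  18.3 -11.2  92.4  -4.1  66.2 -24.1] [0. 0.] elb [0.17 0.02 0.79] wr [0.55 0.19 0.63] tcp [0.555 0.241 0.285]
preload [-15.8  23.8 -11.   94.8  -3.3  58.3 -24.1] [0. 0.] elb [0.22 0.03 0.77] wr [0.57 0.2  0.56] tcp [0.575 0.252 0.21 ]
above [-15.1  29.2 -10.   86.2  -2.8  61.7 -22.4] [0. 0.] elb [0.26 0.04 0.75] wr [0.63 0.2  0.56] tcp [0.635 0.252 0.21 ]
seat [-15.2  29.9 -10.1  87.   -2.7  60.2 -22.5] [0. 0.] elb [0.26 0.04 0.75] wr [0.63 0.21 0.54] tcp [0.635 0.254 0.196]
back [-14.2  -9.  -15.9 130.4  12.4  45.1 -31.5] [0. 0.] elb [-0.07 -0.05  0.81] wr [0.27 0.12 0.57] tcp [0.38 0.1  0.24]
   elbow [-0.07 -0.05  0.81] wrist [0.27 0.12 0.57] tcp [0.38 0.1  0.24]
   elbow [-0.06 -0.05  0.81] wrist [0.27 0.15 0.58] tcp [0.386 0.14  0.247]
   elbow [-0.04 -0.06  0.81] wrist [0.26 0.19 0.58] tcp [0.389 0.183 0.254]
   elbow [-0.03 -0.05  0.81] wrist [0.24 0.22 0.58] tcp [0.386 0.229 0.261]
   elbow [-0.01 -0.05  0.82] wrist [0.23 0.26 0.58] tcp [0.377 0.277 0.269]
   elbow [-0.   -0.04  0.82] wrist [0.2  0.29 0.59] tcp [0.362 0.326 0.277]

   elbow [-0.01 -0.05  0.82] wrist [0.2  0.29 0.6 ] tcp [0.358 0.325 0.286]
   elbow [ 0.02 -0.02  0.82] wrist [0.26 0.3  0.61] tcp [0.396 0.312 0.285]
   elbow [0.05 0.   0.82] wrist [0.34 0.29 0.62] tcp [0.434 0.298 0.283]
   elbow [0.09 0.01 0.81] wrist [0.41 0.27 0.63] tcp [0.473 0.282 0.283]
   elbow [0.13 0.02 0.8 ] wrist [0.48 0.24 0.63] tcp [0.513 0.264 0.283]
   elbow [0.17 0.02 0.79] wrist [0.55 0.19 0.63] tcp [0.555 0.241 0.285]
```

```bash
cat > p4.py <<'E'
from plan3 import *
def solE(P,R,q0,ey,w=3):
    def f(q):
        pts,Rr=fk(q);return np.r_[(pts[-1]-P)*300,Ro.from_matrix(R.T@Rr).as_rotvec()*100,(pts[2][1]-ey)*w,(q-q0)*1e-4]
    r=least_squares(f,np.clip(q0,LO+1,HI-1),bounds=(LO+2,HI-2),max_nfev=300).x
    return solve(P,R,r)
def sv(P,R,q,n,ey=None):
    P=np.array(P);w,*e=solve(P,R,q) if ey is None else solE(P,R,q,ey);p=fk(w)[0];x=(.45-p[2][0])/(p[4][0]-p[2][0]);m=p[2]+x*(p[4]-p[2])
    print(n,w.round(1),np.round(e,4),"elb",p[2].round(2),"wr",p[4].round(2),"tcp",p[7].round(3),"@.45",m[1:].round(2) if 0<x<1 else "");return w
W=np.load("w3.npz")
if __name__=="__main__":
    G=sv(load(0,.09,0),RL,W["G"],"seat",.27)
    F=sv(load(0,.09,.014),RL,G,"above");E=sv(load(-.06,.09,.014),RL,F,"preload");D=sv(load(-.08,.09,.07),RL,E,"over")
    for ey in(.0,.1,.2):
        C=sv(grasp+.11*zc,RG,W["C"],"lift",ey);A=sv(grasp+.10*zc,RG,C,"pre");B=sv(grasp,RG,A,"grasp")
        path(C,D,6)
E
python3 p4.py
```

```text
seat [-56.7  39.9  56.7  90.1 -43.4  70.4   9.7] [0. 0.] elb [0.21 0.27 0.69] wr [0.63 0.21 0.54] tcp [0.635 0.254 0.196] @.45 [0.23 0.61]
above [-56.8  39.2  57.3  89.3 -42.7  71.7   9.1] [0. 0.] elb [0.21 0.27 0.7 ] wr [0.63 0.2  0.56] tcp [0.635 0.252 0.21 ] @.45 [0.23 0.62]
preload [-63.8  34.   59.9  98.  -40.4  67.7   8.3] [0. 0.] elb [0.16 0.26 0.73] wr [0.57 0.2  0.56] tcp [0.575 0.252 0.21 ] @.45 [0.22 0.61]
over [-67.9  29.1  63.8  97.2 -35.9  71.7   5.1] [0. 0.] elb [0.12 0.23 0.75] wr [0.55 0.2  0.61] tcp [0.555 0.244 0.265] @.45 [0.2  0.65]
lift [ 22.2  -7.7 -75.5 121.3  16.5  40.3 -52. ] [0. 0.] elb [-0.08 -0.    0.81] wr [0.2  0.29 0.6 ] tcp [0.358 0.325 0.286] @.45 
pre [ 25.5  -5.1 -80.1 121.7  21.2  39.9 -56.2] [0. 0.] elb [-0.06 -0.01  0.82] wr [0.2  0.29 0.59] tcp [0.362 0.326 0.277] @.45 
grasp [ -1.   16.  -63.3 124.8  57.1  42.4 -89.7] [0. 0.] elb [ 0.15 -0.03  0.8 ] wr [0.25 0.3  0.5 ] tcp [0.408 0.337 0.189] @.45 
   elbow [-0.08 -0.    0.81] wrist [0.2  0.29 0.6 ] tcp [0.358 0.325 0.286]
   elbow [-0.01 -0.03  0.82] wrist [0.3  0.24 0.62] tcp [0.398 0.286 0.
[... 1295 characters left out ...]
 -83.5 121.6   1.5  36.7 -36.4] [0. 0.] elb [-0.13  0.06  0.8 ] wr [0.2  0.29 0.59] tcp [0.362 0.326 0.277] @.45 
grasp [ 44.4 -16.3 -83.5 130.5 -15.8  22.1 -15.5] [0.0636 5.7218] elb [-0.13  0.08  0.8 ] wr [0.21 0.23 0.53] tcp [0.376 0.301 0.231] @.45 
   elbow [-0.13  0.05  0.8 ] wrist [0.2  0.29 0.6 ] tcp [0.358 0.325 0.286]
   elbow [-0.06 -0.02  0.81] wrist [0.29 0.21 0.64] tcp [0.397 0.294 0.319]
   elbow [ 0.03 -0.03  0.82] wrist [0.4  0.16 0.63] tcp [0.44  0.267 0.299]
   elbow [0.11 0.02 0.81] wrist [0.49 0.14 0.59] tcp [0.481 0.246 0.258]
   elbow [0.15 0.12 0.78] wrist [0.55 0.15 0.57] tcp [0.52  0.234 0.234]
   elbow [0.12 0.23 0.75] wrist [0.55 0.2  0.61] tcp [0.555 0.244 0.265]
```

```bash
cat > p5.py <<'E'
from p4 import *
from scipy.spatial.transform import Slerp
G=sv(load(0,.09,0),RL,W["G"],"seat",.25)
F=sv(load(0,.09,.014),RL,G,"above");E=sv(load(-.06,.09,.014),RL,F,"preload");D=sv(load(-.08,.09,.07),RL,E,"over")
PC=grasp+.11*zc;PD=load(-.08,.09,.07)
sl=Slerp([0,1],Ro.from_matrix([RL,RG]));q=D
for s in np.linspace(0,1,9)[1:]: q=sv(PD+(PC-PD)*s,sl(s).as_matrix(),q,f"t{s:.2f}")
C=q;A=sv(grasp+.10*zc,RG,C,"pre");q=A
for h in(.066,.033,0): q=sv(grasp+h*zc,RG,q,"g")
B=q
N=W["N"]
np.savez("w5.npz",A=A,B=B,C=C,D=D,E=E,F=F,G=G,N=N)
path(C,D,6);print();path(N,A,6)
E
python3 p5.py
```

```text
seat [-54.5  37.9  52.1  90.  -40.1  68.6   7.2] [0. 0.] elb [0.21 0.25 0.7 ] wr [0.63 0.21 0.54] tcp [0.635 0.254 0.196] @.45 [0.22 0.61]
above [-54.6  37.2  52.6  89.2 -39.4  69.9   6.7] [0. 0.] elb [0.21 0.25 0.71] wr [0.63 0.2  0.56] tcp [0.635 0.252 0.21 ] @.45 [0.22 0.62]
preload [-61.2  31.7  54.8  97.9 -37.   65.8   5.4] [0. 0.] elb [0.16 0.23 0.74] wr [0.57 0.2  0.56] tcp [0.575 0.252 0.21 ] @.45 [0.21 0.61]
over [-65.   26.6  58.2  97.1 -32.4  69.9   1.9] [0. 0.] elb [0.13 0.2  0.76] wr [0.55 0.2  0.61] tcp [0.555 0.244 0.265] @.45 [0.2  0.65]
t0.12 [-72.7  22.2  60.7 102.1 -28.7  64.1  -0.9] [0. 0.] elb [0.09 0.18 0.78] wr [0.51 0.21 0.61] tcp [0.53  0.254 0.268] @.45 [0.21 0.64]
t0.25 [-81.5  17.6  63.8 106.7 -23.7  58.4  -5.3] [0. 0.] elb [0.05 0.15 0.79] wr [0.46 0.22 0.62] tcp [0.506 0.264 0.271] @.45 [0.22 0.62]
t0.38 [-92.1  12.4  67.9 111.1 -16.5  53.  -12.3] [0. 0.] elb [0.02 0.12 0.81] wr [0.42 0.23 0.62] tcp [0.481 0.274 0.273] @.45 
t0.50 [-103.     4.9   69.5  115.    -3.1   48.4  -25.9] [0. 0.] elb [0.02 0.05 0.82] wr [0.37 0.25 0.61] tcp [0.456 0.284 0.276] @
[... 1287 characters left out ...]
61] tcp [0.409 0.26  0.264]
   elbow [0.05 0.1  0.81] wrist [0.42 0.27 0.61] tcp [0.441 0.251 0.261]
   elbow [0.08 0.16 0.79] wrist [0.49 0.24 0.61] tcp [0.489 0.248 0.261]
   elbow [0.13 0.2  0.76] wrist [0.55 0.2  0.61] tcp [0.555 0.244 0.265]

   elbow [-0.07 -0.05  0.81] wrist [0.27 0.12 0.57] tcp [0.38 0.1  0.24]
   elbow [-0.05 -0.07  0.81] wrist [0.27 0.15 0.58] tcp [0.386 0.138 0.25 ]
   elbow [-0.03 -0.08  0.81] wrist [0.26 0.18 0.58] tcp [0.389 0.18  0.259]
   elbow [-0.   -0.09  0.81] wrist [0.25 0.22 0.59] tcp [0.387 0.225 0.266]
   elbow [ 0.02 -0.09  0.81] wrist [0.23 0.25 0.59] tcp [0.378 0.274 0.272]
   elbow [ 0.05 -0.07  0.81] wrist [0.2  0.29 0.59] tcp [0.362 0.326 0.277]
```

```bash
python3 - <<'E'
from cell import *
from plan3 import *
import cv2,pickle
w=np.load("w5.npz")
movel([.44,.03,.22],eul(RK),max_speed=.15)
s=sense();print(s["joint_positions"].round(1))
set_joints(list(w["N"])); open_jaws(); set_joints(list(w["A"]))
s=sense();print(s["clock"],s["tcp_pos"],grasp+.1*zc,s["opening"])
p=snapshot("top"); pickle.dump(p,open("top4.pkl","wb"));p=snapshot("scene"); pickle.dump(p,open("scene4.pkl","wb"))
cv2.imwrite("pics/s4.png",p["pixels"][:,:,::-1])
E
```

```text
[-12.2  -2.9 -13.5 130.9  30.2  40.8 -44.6]
11.85 [0.36264876 0.32536868 0.27705669] [0.36245146 0.32580384 0.27711644] 0.0856711098771459
```

View pics/s4.png

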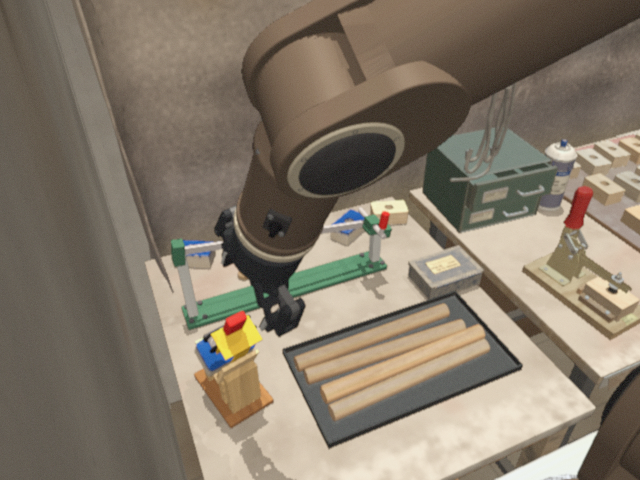

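```bash
python3 - <<'E'
from h import *
from plan3 import *
S=pickle.load(open("scene4.pkl","rb"))
tcp=np.array([.3626,.3254,.277])
print(proj(S,[tcp,tcp-.013*RG[:,2]+.05*RG[:,0],tcp-.013*RG[:,2]-.05*RG[:,0],tcp-.1*RG[:,2],tab]))
# joint-path A->B linearity
w=np.load("w5.npz");path(w["A"],w["B"],4)
E
```

```text
[[245.08662497 298.83516836]
 [226.64808414 261.31399433]
 [267.66740225 329.80750699]
 [259.39678181 264.44453016]
 [235.0164182  322.50590691]]
   elbow [ 0.05 -0.07  0.81] wrist [0.2  0.29 0.59] tcp [0.362 0.326 0.277]
   elbow [ 0.04 -0.03  0.82] wrist [0.22 0.3  0.56] tcp [0.374 0.334 0.247]
   elbow [0.03 0.02 0.82] wrist [0.23 0.3  0.53] tcp [0.39  0.337 0.217]
   elbow [0.02 0.07 0.81] wrist [0.25 0.3  0.5 ] tcp [0.408 0.337 0.189]
```

```bash
python3 - <<'E'
from cell import *
from plan3 import *
import cv2,pickle
print(movel(list(grasp),eul(RG),max_speed=.08,until_force=8))
s=sense();print(s["clock"],s["tcp_pos"],grasp,s["joint_positions"].round(1),s["wrist_force"])
p=snapshot("scene"); pickle.dump(p,open("scene5.pkl","wb"))
import h; h.crop(p,180,260,310,420,4.5,"pics/s5c.png")
p=snapshot("top");h.crop(p,170,240,290,340,5,"pics/t5c.png")
E
```

```text
False
13.35 [0.40812744 0.33676548 0.18911171] [0.40813944 0.33660402 0.18882168] [-98.9   6.9  45.6 129.8  29.9  26.8 -65.8] [ 0.40998049 -0.15716397  0.00065711]
```

View pics/s5c.png

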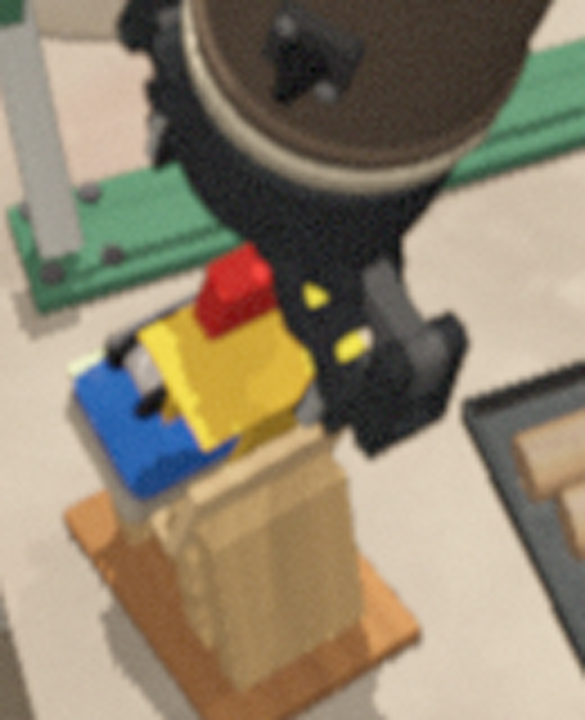

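View pics/t5c.png

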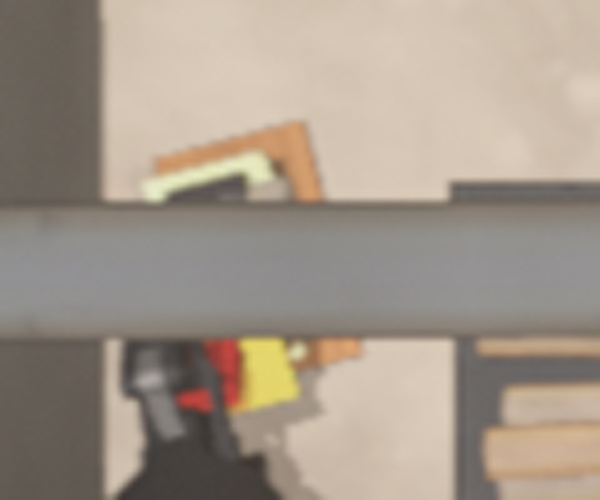

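```bash
python3 - <<'E'
from h import *
from plan3 import *
T=pickle.load(open("top4.pkl","rb"));S=pickle.load(open("scene4.pkl","rb"))
tcp=grasp
for ax in(0,1):
  for sg in(1,-1):
    for b in(.013,.06):
      P=tcp-b*RG[:,2]+sg*.05*RG[:,ax]
      print("xy"[ax],sg,b,((proj(T,[P])-[170,240])*5).round(),((proj(S,[P])-[180,260])*4.5).round())
from cell import *
s=sense();print(Ro.from_euler('xyz',s["ee_rot"],degrees=True).as_matrix().round(3),RG.round(3))
cv2.imwrite("pics/t5full.png",snapshot("top")["pixels"][:,:,::-1])
E
```

```text
x 1 0.013 [[178. 277.]] [[168. 145.]]
x 1 0.06 [[170. 334.]] [[186.  84.]]
x -1 0.013 [[246. 466.]] [[330. 423.]]
x -1 0.06 [[241. 528.]] [[358. 375.]]
y 1 0.013 [[323. 345.]] [[387. 210.]]
y 1 0.06 [[322. 403.]] [[417. 153.]]
y -1 0.013 [[101. 402.]] [[ 99. 358.]]
y -1 0.06 [[ 90. 463.]] [[114. 306.]]
[[ 0.859  0.23   0.457]
 [ 0.203 -0.973  0.109]
 [ 0.47  -0.001 -0.883]] [[ 0.859  0.23   0.457]
 [ 0.203 -0.973  0.108]
 [ 0.469  0.    -0.883]]
```

View pics/t5full.png

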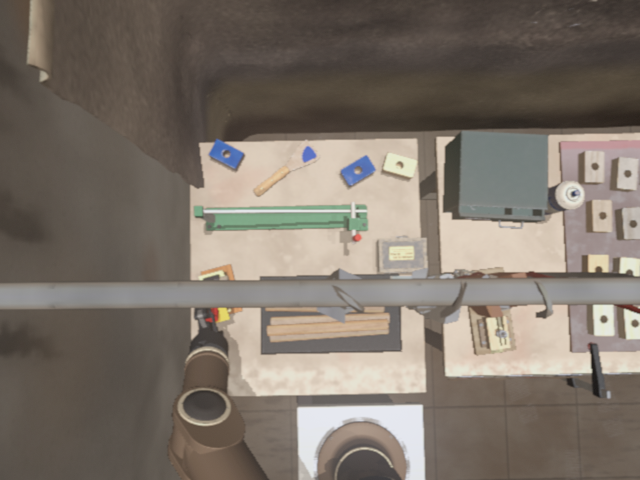

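```bash
python3 - <<'E'
from cell import *
from plan3 import *
import h
close(60)
s=sense();print(s["clock"],s["tcp_pos"],s["opening"],s["wrist_force"],s["wrist_torque"])
p=snapshot("scene"); h.crop(p,180,260,310,420,4.5,"pics/s6c.png")
E
```

```text
14.15 [0.40770738 0.33655879 0.18863017] 0.013226255383789408 [-4.81273978 -0.9029801   4.11785173] [-0.35901548  1.03357795  0.02849783]
```

View pics/s6c.png

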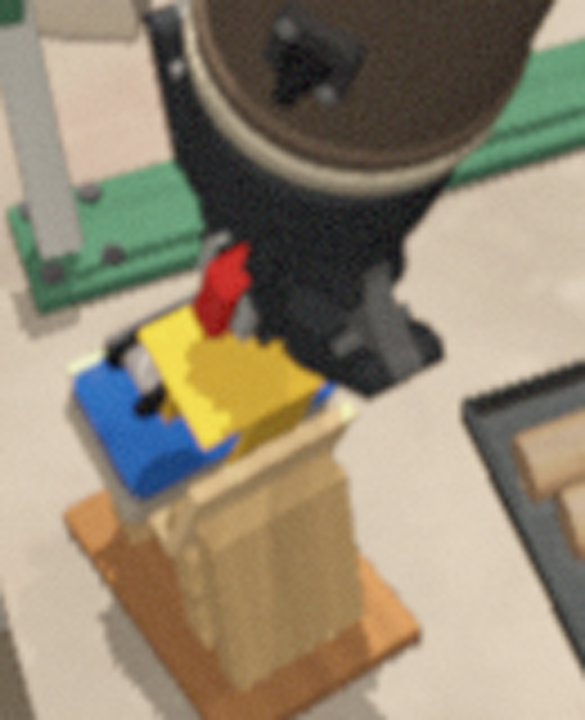

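```bash
python3 - <<'E'
from cell import *
from plan3 import *
import h,cv2,pickle
movel(list(grasp+.12*zc),eul(RG),max_speed=.08)
s=sense();print(s["clock"],s["tcp_pos"],s["opening"],s["wrist_force"],s["wrist_torque"],s["joint_positions"].round(1))
for n in("scene","top"):
    p=snapshot(n);pickle.dump(p,open(n+"6.pkl","wb"));cv2.imwrite(f"pics/{n}6.png",p["pixels"][:,:,::-1])
E
```

```text
15.85 [0.35338945 0.32341967 0.29442779] 0.01331038501055053 [-0.63810061  0.36003333 -4.03536751] [-0.17903848  0.91098701  0.00952356] [-106.   -11.7   36.9  125.9   38.4   53.   -76.3]
```

View pics/scene6.png

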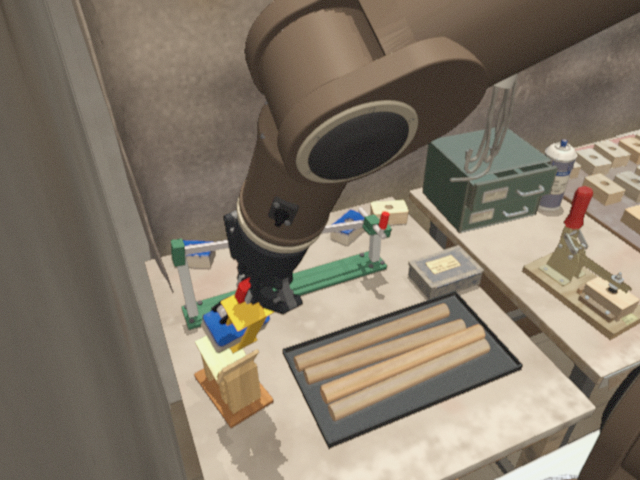

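```bash
cat > p6.py <<'E'
from p4 import *
from scipy.spatial.transform import Slerp
q=np.array([-106.,-11.7,36.9,125.9,38.4,53.,-76.3])
PC=grasp+.12*zc;PD=load(-.09,.09,.08)
w=np.load("w5.npz")
sl=Slerp([0,1],Ro.from_matrix([RG,RL]));qs=[]
D=sv(PD,RL,w["D"],"D");q=D
for s in(.75,.5,.25): q=sv(PD+(PC-PD)*(1-s),sl(s).as_matrix(),q,s);qs.insert(0,q)
qs.append(D)
E
python3 - <<'E'
from p6 import *
from cell import *
import cv2,pickle
if input if False else True:
    for x in qs: set_joints(list(x))
s=sense();print(s["clock"],s["tcp_pos"],PD,s["opening"],s["wrist_force"],s["wrist_torque"])
for n in("scene","top"):
    p=snapshot(n);pickle.dump(p,open(n+"7.pkl","wb"));cv2.imwrite(f"pics/{n}7.png",p["pixels"][:,:,::-1])
E
```

```text
D [-66.7  25.   59.1  97.7 -31.1  70.3   0.8] [0. 0.] elb [0.12 0.2  0.77] wr [0.54 0.19 0.62] tcp [0.545 0.242 0.275] @.45 [0.19 0.65]
0.75 [-83.3  15.3  64.1 107.  -21.1  58.8  -7.9] [0. 0.] elb [0.05 0.14 0.8 ] wr [0.46 0.22 0.63] tcp [0.497 0.263 0.28 ] @.45 [0.22 0.63]
0.5 [-93.4   1.3  56.1 114.7   2.7  49.9 -32.4] [0. 0.] elb [0.03 0.01 0.82] wr [0.37 0.24 0.62] tcp [0.449 0.283 0.285] @.45 
0.25 [-94.5  -6.7  41.1 120.8  22.5  48.7 -55.7] [0. 0.] elb [ 0.03 -0.06  0.81] wr [0.28 0.27 0.62] tcp [0.401 0.303 0.29 ] @.45 
17.8 [0.54404856 0.24244206 0.27475947] [0.54487623 0.24235276 0.27532854] 0.012909640771570391 [-0.02444493  0.632346   -2.67129704] [-0.25689794  0.02604157  0.01939997]
```

View pics/scene7.png

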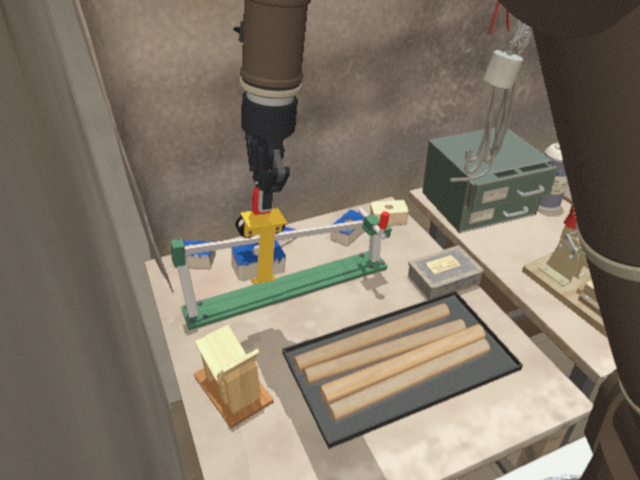

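View pics/top7.png

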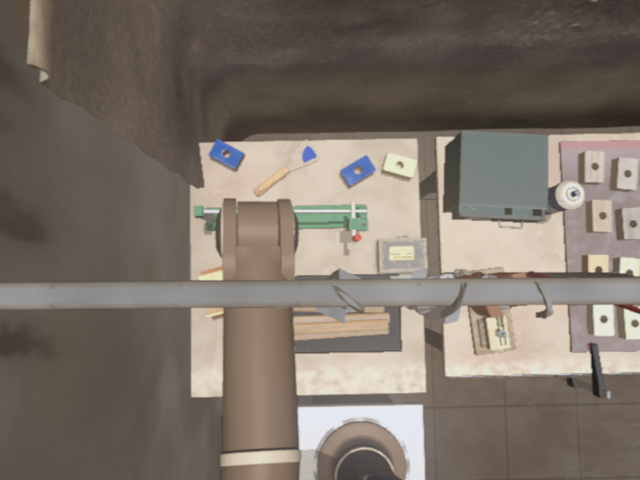

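```bash
python3 - <<'E'
from h import *
from plan3 import *
S=pickle.load(open("scene7.pkl","rb"))
tcp=np.array([.54405,.24244,.27476]);ax=tcp-TO*RR[:,2]
crop(S,215,170,315,300,5,"pics/s7c.png");I=cv2.imread("pics/s7c.png")
for P,c in(([-.034,-.029,.022],(0,255,0)),([-.034,.029,.022],(0,255,0)),([-.034,0,-.090],(255,0,255)),([-.007,-.014,.066],(255,255,0)),([-.007,.014,.066],(255,255,0)),([-.0245,-.0395,-.052],(0,0,255)),([-.0245,.0395,-.052],(0,0,255))):
    p=(proj(S,[ax+RR@np.array(P)])[0]-[215,170])*5;cv2.circle(I,tuple(int(a) for a in p),4,c,-1)
cv2.imwrite("pics/s7d.png",I)
E
```

```text
(no output)
```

View pics/s7d.png

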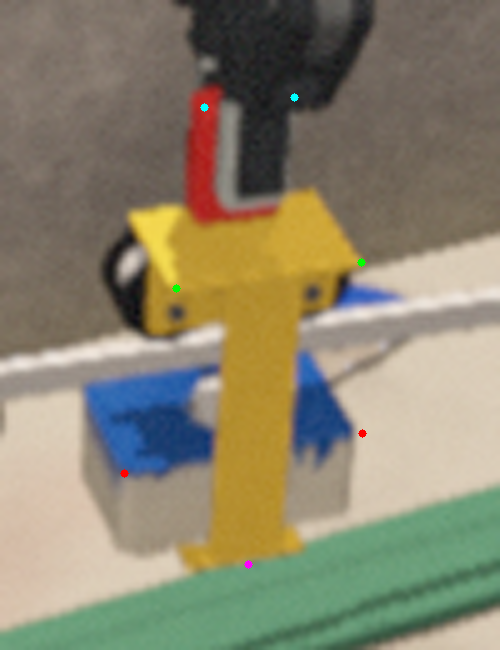

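```bash
python3 - <<'E'
from cell import *
from plan3 import *
import cv2,pickle,h
R=eul(RL)
movel(list(load(-.07,.09,.014)),R,max_speed=.1)
s=sense();print(s["clock"],s["tcp_pos"],load(-.07,.09,.014),s["wrist_force"])
p=snapshot("scene");h.crop(p,215,170,315,300,5,"pics/s8.png")
print(movel(list(load(-.025,.09,.014)),R,max_speed=.06,until_force=4))
p=snapshot("scene");pickle.dump(p,open("scene8.pkl","wb"));h.crop(p,215,170,315,300,5,"pics/s8b.png")
s=sense();print(s["clock"],s["tcp_pos"],s["wrist_force"])
E
```

```text
18.7417 [0.5652359  0.25120341 0.21023337] [0.56486059 0.25157215 0.20997084] [ 0.72944975  0.50534598 -2.80522417]
False
19.7417 [0.60953557 0.25167802 0.20988222] [ 0.05298625  0.0171047  -3.4395881 ]
```

View pics/s8.png

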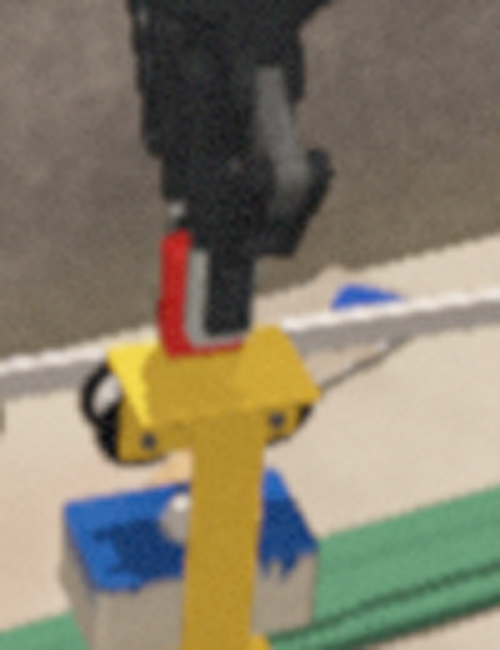

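View pics/s8b.png

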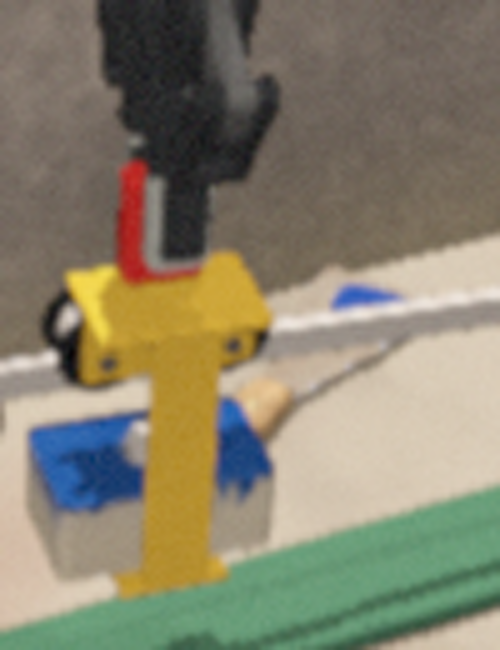

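```bash
python3 - <<'E'
from cell import *
from plan3 import *
from h import *
R=eul(RL)
print(movel(list(load(0,.09,.014)),R,max_speed=.06,until_force=4))
s=sense();print(s["clock"],s["tcp_pos"],load(0,.09,.014),s["wrist_force"])
S=snapshot("scene");pickle.dump(S,open("scene9.pkl","wb"))
ax=s["tcp_pos"]-TO*RR[:,2]
crop(S,180,170,280,300,5,"pics/s9.png");I=cv2.imread("pics/s9.png")
for P in([-.034,-.029,.022],[-.034,.029,.022],[-.034,0,-.090]):
    p=(proj(S,[ax+RR@np.array(P)])[0]-[180,170])*5;cv2.circle(I,tuple(int(a) for a in p),4,(0,255,0),-1)
cv2.imwrite("pics/s9.png",I)
E
```

```text
False
20.3083 [0.63500157 0.25126338 0.20965977] [0.63486049 0.25169115 0.20997084] [ 0.54629335 -0.18743415 -3.18252633]
```

View pics/s9.png

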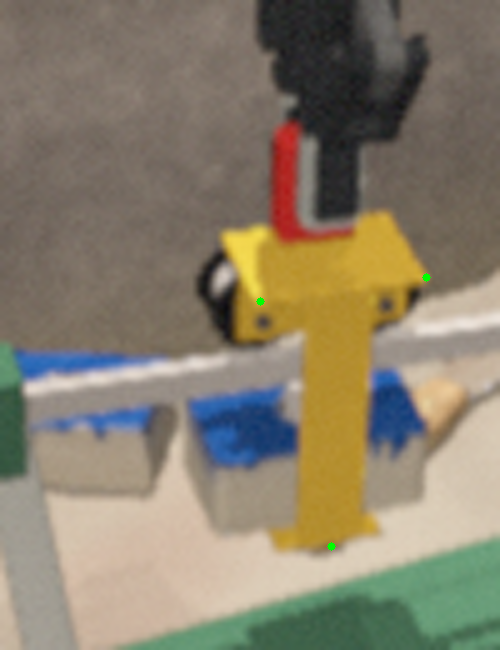

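```bash
python3 - <<'E'
from cell import *
from plan3 import *
from h import *
R=eul(RL)
print(movel(list(load(0,.09,-.004)),R,max_speed=.02,until_force=4))
s=sense();d=RR.T@(s["tcp_pos"]-load(0,.09,0));print(s["clock"],d.round(4),s["wrist_force"],s["wrist_torque"])
S=snapshot("scene");crop(S,180,170,280,300,5,"pics/s10.png")
E
```

```text
True
21.0667 [-0.0001 -0.0001 -0.0009] [-0.16380196 -0.72124977  4.75188523] [-0.20468585  0.11281561  0.04566027]
```

View pics/s10.png

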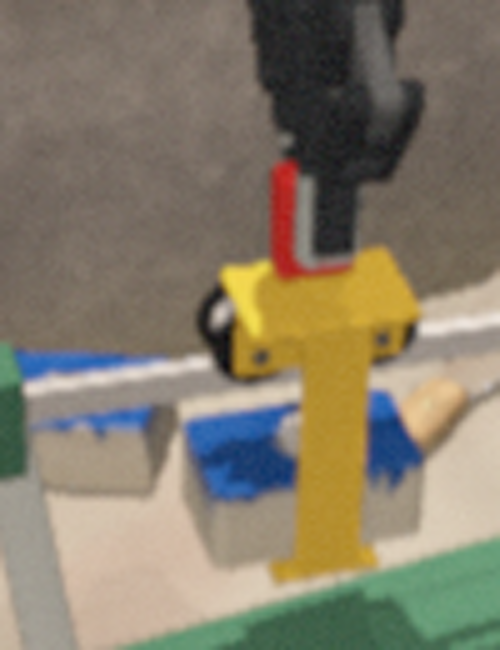

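```bash
python3 - <<'E'
from cell import *
from plan3 import *
from h import *
wait(.3)
open_jaws()
s=sense();print(s["clock"],s["opening"],s["tcp_pos"],s["wrist_force"])
S=snapshot("scene");cv2.imwrite("pics/s11.png",S["pixels"][:,:,::-1])
wait(1)
S=snapshot("scene");cv2.imwrite("pics/s12.png",S["pixels"][:,:,::-1]);pickle.dump(S,open("scene12.pkl","wb"))
T=snapshot("top");pickle.dump(T,open("top12.pkl","wb"))
print(sense()["wrist_force"])
E
```

```text
22.1083 0.08545841590148089 [0.63382746 0.25365275 0.193846  ] [-0.11726942  0.33368499  0.51940692]
[-0.0405816   0.52672124 -0.58827102]
```

View pics/s11.png

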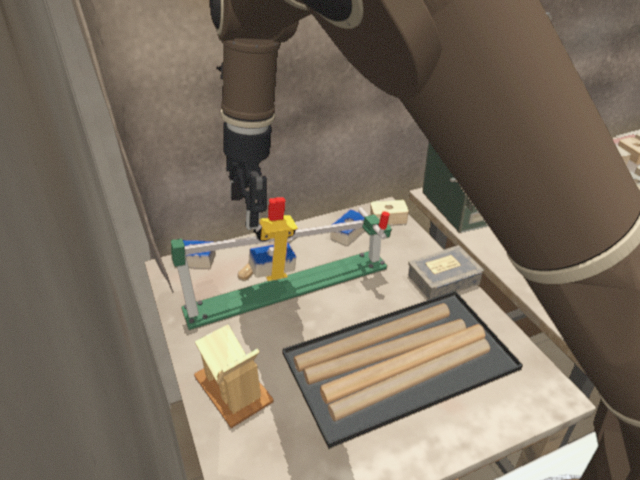

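View pics/s12.png

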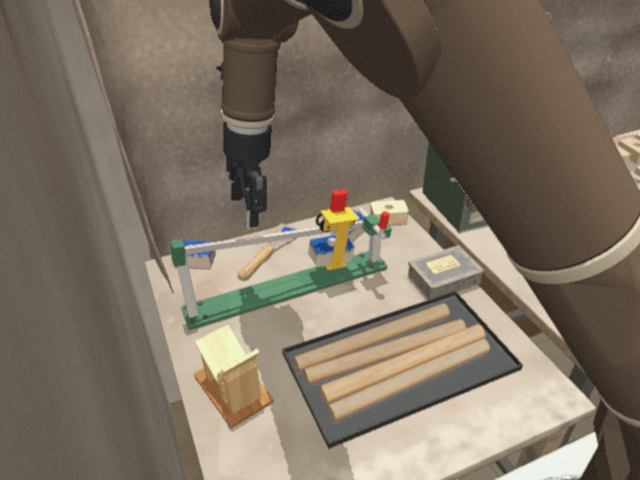

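```bash
python3 - <<'E'
from cell import *
from plan3 import *
from h import *
movel(list(sense()["tcp_pos"]+.03*RR[:,2]),None,max_speed=.08)
S=snapshot("scene");T=snapshot("top");wait(.5);S2=snapshot("scene")
S0=pickle.load(open("scene12.pkl","rb"))
print("diff",[np.abs(S2["pixels"][180:280,290:400].astype(int)-s["pixels"][180:280,290:400]).mean().round(2) for s in(S,S0)])
crop(S2,290,170,410,280,6,"pics/s13.png");I=cv2.imread("pics/s13.png")
ax=RO+RR@np.array([0,-.110,.011])
for P in([-.034,-.029,.022],[-.034,.029,.022],[-.034,0,-.090]):
    p=(proj(S2,[ax+RR@np.array(P)])[0]-[290,170])*6;cv2.circle(I,tuple(int(a) for a in p),4,(0,255,0),-1)
cv2.imwrite("pics/s13.png",I); crop(T,310,190,380,260,8,"pics/t13.png");cv2.imwrite("pics/t13f.png",T["pixels"][:,:,::-1])
s=sense();print(s["clock"],s["wrist_force"],s["tcp_pos"])
E
```

```text
diff [np.float64(1.95), np.float64(15.77)]
24.4333 [0.0747958  0.29725251 0.3391069 ] [0.63383771 0.24950049 0.22355196]
```

View pics/s13.png

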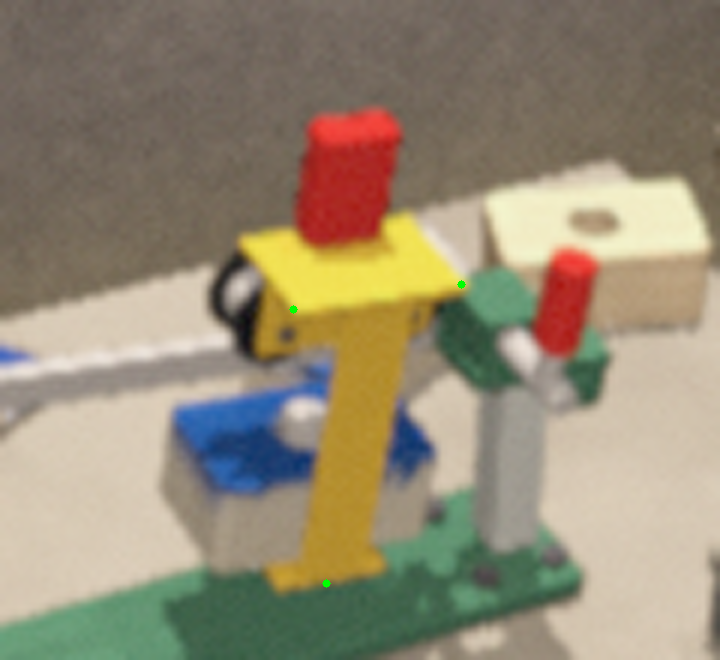

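View pics/t13f.png

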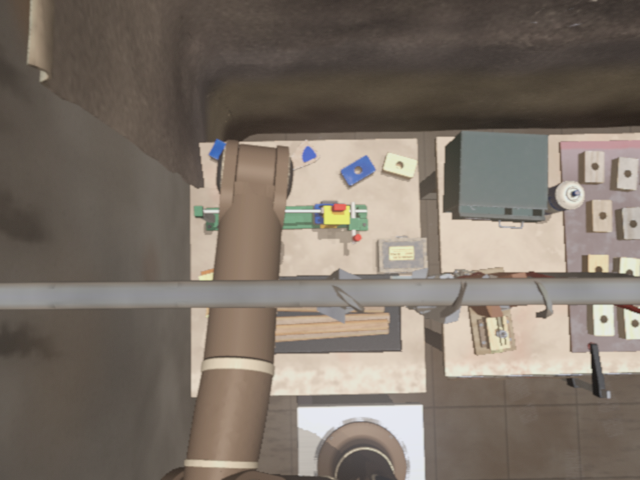

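```bash
python3 - <<'E'
from cell import *
import numpy as np
wait(1.5);a=snapshot("scene")["pixels"].astype(int);wait(.5);b=snapshot("scene")["pixels"].astype(int)
print(np.abs(a-b)[180:280,290:400].mean(),np.abs(a-b)[280:400,300:500].mean());print(sense()["clock"])
close_job()
E
```

```text
1.9377575757575758 1.7816527777777778
26.5333
the job is handed in; nothing more can be done
```

The carrier rolled down by itself and is resting against the closed bolt. I handed the job in at 26.5 s of the 56 s; no verdict was reported.

- **Bolt:** I pushed the red knob with closed fingers, and two pushes (stopping at 9 N and 20 N) ended at the same hard stop. The knob moved only about 33 mm, not 40. It ended at x = 0.568 m, against about 0.567 m worked out for fully home. I take it that the bolt started about 7 mm in, but I could not read the joint itself.
- **Carrier:** I gripped it by the tab (measured opening 13 mm, tab 14 mm) and drew it out along its own axis. I then moved it over the bar from the open side and lowered it at rail y = +90 mm. The seating force came within 1 mm of the calculated seat height. I opened the jaws with the arm still, and did not touch the carrier again.
- **Last checks:**
  - The bridge corners in the scene picture lie within about 1 pixel of where they should be for a carrier resting at rail y = -110 mm.
  - Two late pictures 0.5 s apart differ only by image noise, so it is at rest.
  - The wrist force is near zero and the gripper is clear. I saw no sign that any bystander had moved, though the arm partly hid one blue block and the scraper in the last top view.
- **Disagreements:** The measured tab position differed by 2 to 3 mm between the bridge corners and the tab corners; I used a value in between and the grip held. The measured rail slope was 7.9 degrees against 8, and its height was about 1 mm above the text.

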